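Close a twist-lock transport canister around a sealed jar

ROBOT

A 6-joint arm with a two-finger parallel gripper is mounted at the origin on the work surface. World frame = base frame: x ahead of the robot, y to its left, z up, the work surface at z = 0. Lengths are in m, angles in rad, forces in N, time in s.
With the tool pointing down it reaches from about 0.25 to 0.725 m from the base axis. Payload 4 kg.
Tool frame: the origin (TCP) lies on the centre line of the jaws, within the pads' length; the fingertips stand 14 mm ahead of it and the grasp point (between the pads) lies 5 mm behind it; z points along the fingers, y is the direction in which the jaws open and shut (so a half turn about z gives the same grasp; the last joint's range is limited). The gripper opens to 85 mm and grips with 20 to 120 N. Pads are 22 mm wide; open, the fingers measure 114 mm over their backs; the gripper's body (76 mm by 85 mm) begins 54 mm behind the grasp point. The pads swing forward as they close: fully open they stand 13 mm farther back than shut.
Start: joints at [-1.132, 0.241, 0.005, 1.335, 0, 1.571], TCP at [0.212, -0.453, 0.213] pointing down, gripper open.
Joint ranges: [-2.72, 2.72], [-1.05, 1.87], [-1.09, 1.28], [-1.99, 2.15], [-1.42, 1.44], [-3.14, 3.14]. Speed limits (rad/s): [2.79, 2.79, 3.14, 3.14, 3.14, 3.14].

INTERFACE

Orientations are given as a rotation vector (axis times angle).
In Python, from station import sense, capture, get_calibration, job_done gives the robot as it stands. The module is installed in compiled form; this text tells all that it offers.
- The arm moves only by the shell command python3 -m handwheel 'ROWS'. ROWS is JSON, a list of rows, each an object of numbers: "x", "y", "z": the shift along the world's x, y, z in units of 1 m (1.0 is 1 m); "ax", "ay", "az": the turn, a rotation vector about the world's x, y, z in units of 60 degrees (1.0 is 60 degrees); "jaw": the closure, from -1 (fully open) to 1 (shut). A call has 1 to 20 rows; each row is the pose to reach, as a shift and turn from the pose commanded when the call began; what a row does not reach only later rows make up. A row lasts 1/8 s, in which the tool goes at most 62.5 mm and 10.7 degrees, less where a joint would pass 70% of its speed; a pose out of reach is approached as far as the arm can. A call with a number of a shift or a turn outside -1 to 1 is refused whole. A call with a gripper value outside its range is refused whole. The fingers move at their own pace and stop on an object; the grip force is fixed at half the most. Time passes only in rows, so rows that repeat a pose let the fingers close. It gives the time, the measured TCP pose, the force and the opening at its end, in the units of the state.
- sense(): the state, without advancing time (a new reading comes with each control period).
- capture(name): name is "scene" or "top" or "wrist"; returns (picture, depth): 420x560x3 uint8, red, green, blue; 420x560 float32, m along the optical axis (not along the pixel's ray), 0 where there is no reading.
- get_calibration(name): a dict with "fx", "fy", "cx", "cy" (pixels), "world_from_camera" (4x4, takes a point from camera to world coordinates). Camera axes: x right, y up, looking along -z (the intrinsics and any distortion apply to the point x, -y, -z); pixel columns grow to the right and rows downward; lengths in m; the calibration is good to about 2 mm. A picture is of the moment at which its call begins: read the wrist's pose just before it. get_calibration takes no time and is no camera call; for the wrist camera it gives the pose at the moment of the call.
- job_done(): hands the job in, once; it reports no verdict.
The state is a dict: "t": time; "qpos": joint angles; "joint_velocities": joint speeds; "tau": joint torques, N m; "tool_pos": TCP position; "tcp_rot": TCP orientation; "ft_force": force on the tool from outside, world axes, zero at the start; "torque": the same for the moment, N m; "width": finger opening in m.
Only numpy, scipy, OpenCV 4.12 (cv2) and the standard library are available. Lean on these libraries where they do the work, as an engineer would, in place of code of your own. Each camera call takes 0.05 s, during which the arm holds its last target.

TASK

Pack the tall jar for transport: set it right down in the open cup clamped in the slanted stand and let go of it, then pass the hood over it, feel by turning where the hood's lugs drop through the gaps in the cup's flange, press the hood down against the sprung seal and turn it clockwise until it is locked, so that it stays fully down when you let go. Leave the squat jar, the tape roll and the stock bin where they are.

Things in the scene. Friction and masses are not known exactly. Their poses are not given: they have to be found in the camera images.
- stand: Fixed bench stand of bent sheet steel, base plate 170 x 130 mm, 6 mm thick. Origin on the work surface, 30 mm on the -x side of the base plate's centre; z up. Its slanted deck faces its own -x side (roughly towards the robot).
- cradle: The stand's slanted deck; its clamp ring holds the canister's white lower half, the cup, which no hand force turns. Origin: centre of the cup's underside. z: the canister's axis, out of the mouth, leaning 30 degrees from vertical towards the stand's -x; y level; x up the slope. Along z: cup floor 6 mm, shoulder 96 mm across at 23 mm, mouth at 56 mm; bore 60 mm, neck 68 mm outside.
- mouth (a point): Centre of the cup's mouth, axes as the cradle. Round the neck here is a flange 81 mm across, 6 mm thick (down from the mouth), broken by two opposite gaps of 44 degrees each. The line through the gaps is NOT measured: it lies within 36 degrees either way of this x axis. Once in the gaps the lugs can turn only clockwise, seen from above the mouth, to a stop 45 degrees from the gaps' middle.
- seal_top (a point): Centre of the free top of the black sprung seal ring (86 to 96 mm across) on the cup's shoulder, axes as the cradle, 45 mm up from its origin. The hood's rim presses it down: 0.9 N per mm, hard stop after 9.5 mm. Let go unlocked, the hood is lifted to 1.5 mm below this point; locked, its rim stays 7 mm below. It turns freely once 7.5 to 9.5 mm below.
- jar: The tall jar: clear plastic with a ribbed white cap, 100 mm tall, body 52 mm across, cap 55 mm across over the top 30 mm, 0.12 kg. Origin: centre of its underside, z up through the cap. Seated in the cup its underside is 6 mm above the cradle origin and it stands 50 mm out of the cup's mouth.
- hood: The canister's upper half: a deep hollow white shell with a bar grip on top, mouth down on the bench, 93 mm outside (95 at the rim band), 85 mm bore, 81 mm tall without the bar, inside height 76 mm, about 0.15 kg. Origin: centre of its rim plane; z up out of the top; x along the bar. When its lugs rest on the flange its rim is 6 mm below the cup's mouth; once they are in the gaps it sinks on.
- hood_grip (a point): Middle of the bar grip, 104 mm above the hood's rim. The bar is 64 mm long (hood x), 16 mm thick (hood y) and stands 38 mm above the shell, from 81 to 119 mm above the rim.
- hood_lugs (a point): On the hood's axis, at the height of the undersides of its two lugs, 6 mm above the rim. The lugs are inside, under the two ends of the bar (+x and -x), 6 mm thick, 22 degrees wide (11 degrees of play either way in a gap), and reach in to 36 mm from the axis.
- squat_jar: Bystander: a low wide jar, 55 mm tall, cap 69 mm across, clear with a white cap. Origin: centre of its underside. Too wide for the cup.
- tape_roll: Bystander: a roll of paper tape lying flat, 96 mm across, 24 mm tall. Origin: centre of its underside.
- stock_bin: Bystander, fixed: an open picking bin with wrapped packs, 150 x 110 x 75 mm. Origin: centre of its underside.
Mind the look-alikes: they are no part of the job. Leave any green, purple or red look-alike of the hood alone.

How it is judged:
By the outcome, as a careful person would: the job done as asked, in the order asked, and still so for the second after the job is handed in, with the robot touching nothing.
It also fails if it takes over 61 s, if anything falls off the work surface, if the arm or the gripper's body presses on something with over 40 N, if the wrist force passes 120 N, or if a joint passes its speed limit or range.

## Working session

There is one attempt and no reset: what is moved stays moved. The work goes in short steps, Python scripts to look and compute and a shell command to move; the robot and the scene stay as the last step left them, time stands still between calls to the robot, and variables do not carry over. Pictures are saved under pics/ and viewed, and the job is handed in when it is done.

```bash
mkdir -p pics; ls
cat > h.py <<'E'
import numpy as np, cv2
from station import sense, capture, get_calibration
def grab(n,tag):
    c=get_calibration(n); im,d=capture(n)
    cv2.imwrite(f'pics/{tag}.png',im[:,:,::-1]); np.savez(f'pics/{tag}.npz',im=im,d=d,**{k:np.array(v) for k,v in c.items()})
    return im,d,c
def load(tag):
    z=np.load(f'pics/{tag}.npz'); return z['im'],z['d'],z
def pts(d,c):
    T=np.array(c['world_from_camera']); v,u=np.mgrid[:d.shape[0],:d.shape[1]]
    x=(u-c['cx'])/c['fx']*d; y=-(v-c['cy'])/c['fy']*d
    return np.stack([x,y,-d],-1)@T[:3,:3].T+T[:3,3]
E
python3 - <<'E'
from h import *
for n in ('scene','top','wrist'):
    im,d,c=grab(n,n+'0'); print(n,{k:(np.round(v,4).tolist() if k=='world_from_camera' else v) for k,v in c.items()},(d>0).mean())
s=sense();print({k:np.round(v,4).tolist() for k,v in s.items()})
E
```

```text
pics
scene {'fx': 508.38041961755033, 'fy': 508.38041961755033, 'cx': 286.9346918831446, 'cy': 215.81847075013903, 'world_from_camera': [[-0.4023, -0.6232, 0.6707, 1.3035], [0.9155, -0.2756, 0.2931, 0.3037], [0.0022, 0.7319, 0.6814, 0.8898], [0.0, 0.0, 0.0, 1.0]]} 0.9960501700680272
top {'fx': 529.7711481104934, 'fy': 529.7711481104934, 'cx': 279.2571822215257, 'cy': 222.88439523772234, 'world_from_camera': [[0.009, 0.9776, -0.2105, 0.2838], [-0.9999, 0.0077, -0.0068, -0.0417], [-0.0051, 0.2105, 0.9776, 1.2291], [0.0, 0.0, 0.0, 1.0]]} 0.9962457482993198
wrist {'fx': 323.04034094608267, 'fy': 323.04034094608267, 'cx': 287.4892708049376, 'cy': 204.15575999226033, 'world_from_camera': [[0.4248, 0.8634, 0.2721, 0.2817], [-0.9053, 0.4055, 0.1265, -0.42], [-0.0012, -0.3001, 0.9539, 0.3724], [0.0, 0.0, 0.0, 1.0]]} 0.9960884353741497
{'t': 0.15, 'qpos': [-1.132, 0.2412, 0.004, 1.3352, 0.0, 1.5708], 'joint_velocities': [-0.0016, -0.0013, 0.0027, 0.0006, 0.0007, 0.0004], 'tau': [-0.0, -37.2636, 25.2638, 0.0123, 0.0, -0.0], 'tool_pos': [0.2122, -0.4522, 0.2121], 'tcp_rot': [-3.0647, -0.6834, 0.0005], 'ft_force': [0.8616, 0.4214, 0.2146], 'torque': [-0.0064, -0.0294, 0.014], 'width': 0.085}
```

View pics/top0.png

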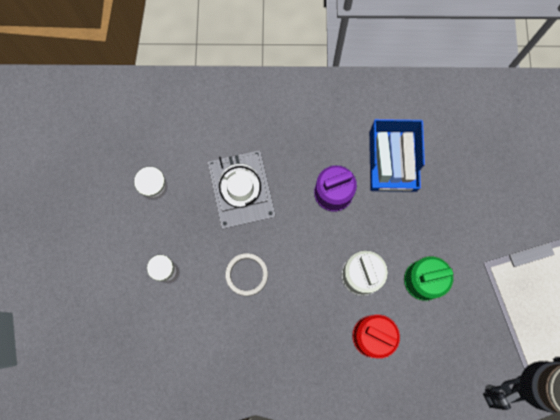

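View pics/scene0.png

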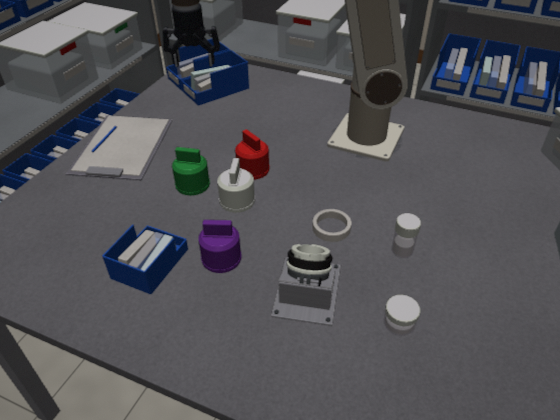

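View pics/wrist0.png

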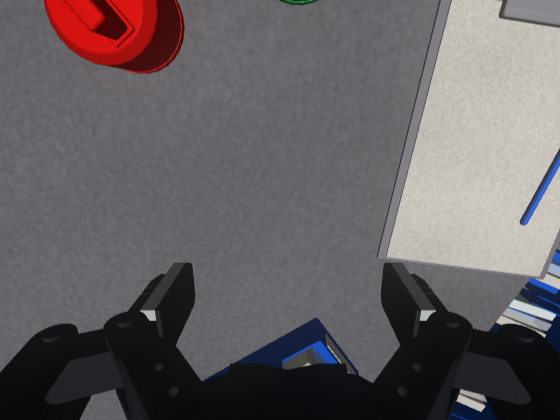

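The top picture shows the white hood at (365,272), with purple, green and red look-alikes at (336,187), (431,278) and (377,336). The stand with the cup is at (240,188), and there are white caps at (160,268) and (150,182). In the scene view the first cap is the taller jar (407,230), so that is the tall jar. I'll measure these and take enlarged crops.

Run:
```python
from h import *
for tag,wins in (('top0',{'hood':(340,245,395,300),'capA':(145,250,180,285),'capB':(130,163,170,200),'stand':(200,145,280,230),'tape':(220,250,272,300)}),):
    im,d,c=load(tag); P=pts(d,c)
    for n,(a,b,e,f) in wins.items():
        p=P[b:f,a:e].reshape(-1,3); ok=d[b:f,a:e].ravel()>0; p=p[ok]
        print(n,'zmax',np.percentile(p[:,2],[50,90,97,99.5]).round(3))
        g=im[b:f,a:e].reshape(-1,3)[ok]
        hi=p[:,2]>p[:,2].max()-0.012 if n!='hood' else p[:,2]>0.1
        print('  top centroid',p[hi].mean(0).round(4),'ext',np.ptp(p[hi],0).round(4),hi.sum())
        if n=='hood':
            q=p[hi][:,:2]; w,v=np.linalg.eigh(np.cov(q.T)); print(' bar ang',np.degrees(np.arctan2(v[1,1],v[0,1])))
            hb=(p[:,2]>0.074)&(p[:,2]<0.09); (cx,cy),r=cv2.minEnclosingCircle(p[hb][:,:2].astype(np.float32)); print(' shell top',cx,cy,r)
        else:
            (cx,cy),r=cv2.minEnclosingCircle(p[hi][:,:2].astype(np.float32)); print('  circ',cx,cy,r)
im,_,_=load('top0'); A=cv2.resize(im[140:235,195:285],None,fx=6,fy=6,interpolation=2)
B=cv2.resize(im[240:305,335:400],None,fx=3.5,fy=3.5,interpolation=2)
can=np.zeros((570,790,3),np.uint8); can[:570,:540]=A; can[:B.shape[0],545:545+B.shape[1]]=B
C=cv2.resize(load('scene0')[0][230:330,265:345],None,fx=3,fy=3,interpolation=2); can[250:550,545:785]=C
cv2.imwrite('pics/crop1.png',can[:,:,::-1])
```

```text
hood zmax [0.03  0.09  0.121 0.123]
  top centroid [ 0.4258 -0.223   0.1182] ext [0.0622 0.0326 0.0257] 274
 bar ang -161.50968426887698
 shell top 0.4265398383140564 -0.22386983036994934 0.046385880559682846
capA zmax [0.046 0.103 0.105 0.107]
  top centroid [0.4283 0.2213 0.102 ] ext [0.0519 0.0539 0.012 ] 497
  circ 0.42835932970046997 0.22160811722278595 0.027377856895327568
capB zmax [0.028 0.059 0.061 0.063]
  top centroid [0.6338 0.2679 0.0572] ext [0.067  0.0675 0.0118] 644
  circ 0.6344019770622253 0.26840105652809143 0.034650951623916626
stand zmax [0.007 0.094 0.114 0.122]
  top centroid [0.6359 0.0575 0.1195] ext [0.0439 0.0721 0.012 ] 183
  circ 0.6231706142425537 0.056313853710889816 0.03632940351963043
tape zmax [0.003 0.026 0.028 0.03 ]
  top centroid [0.424  0.0407 0.0256] ext [0.0946 0.094  0.0118] 535
  circ 0.4248367249965668 0.04059125855565071 0.048234738409519196
```

View pics/crop1.png

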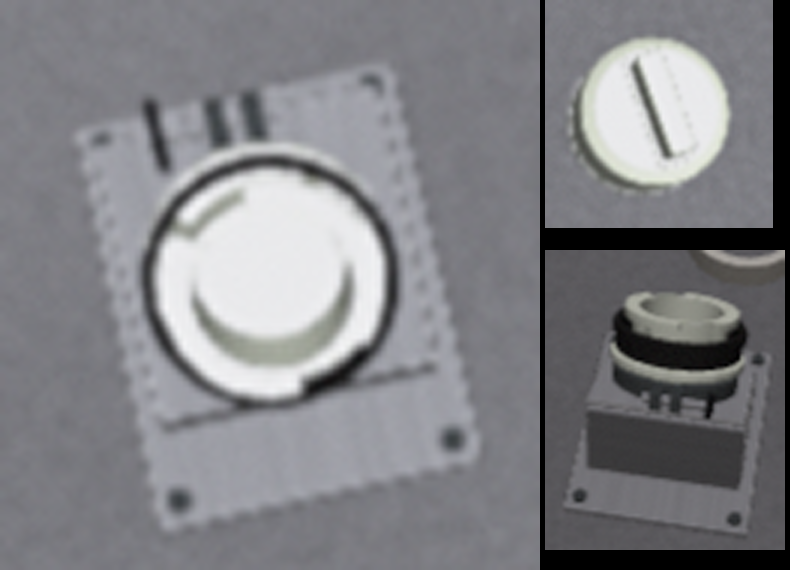

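The crop confirms the plain white hood, with its bar running (635,60)-(685,155). It also shows two flange notches, at about (210,210) and (335,372), and the seal as a black ring round the neck. Next I'll fit the stand yaw, the mouth centre and the gap direction.

```bash
cat >> h.py <<'E'
def ray(c,u,v):
    T=np.array(c['world_from_camera']); r=np.array([(u-c['cx'])/c['fx'],-(v-c['cy'])/c['fy'],-1.0]); return T[:3,3],T[:3,:3]@r
def onplane(c,u,v,p0,n):
    o,r=ray(c,u,v); return o+r*(np.dot(np.subtract(p0,o),n)/np.dot(r,n))
def axes(yaw):
    s,cc=.5,np.cos(np.pi/6); X=np.array([cc*np.cos(yaw),cc*np.sin(yaw),s]);Z=np.array([-s*np.cos(yaw),-s*np.sin(yaw),cc]);return X,np.cross(Z,X),Z
E
python3 - <<'E'
from h import *
im,d,c=load('top0'); 
H=np.array([onplane(c,195+a/6-.4,140+b/6-.4,[0,0,.006],[0,0,1]) for a,b in [(100,138),(373,83),(452,440),(180,500)]])
print(H.round(4)); print([np.linalg.norm(H[i]-H[(i+1)%4]).round(4) for i in range(4)])
xd=(H[0]+H[1]-H[2]-H[3])/2; yaw=np.arctan2(xd[1],xd[0]); yd=H[0]+H[3]-H[1]-H[2]; print('yaw',np.degrees(yaw),np.degrees(np.arctan2(-yd[0],yd[1])),'centre',H.mean(0))
ctr=H.mean(0); P=pts(d,c); X,Y,Z=axes(yaw)
win=np.zeros(d.shape,bool); win[150:225,205:275]=1
white=(im.min(2)>150)&win&(d>0)
p=P[white]; h=p@Z
hist,e=np.histogram(h,60); print([(round(e[i],4),int(hist[i])) for i in range(60) if hist[i]>5])
E
python3 - <<'E'
from h import *
im,d,c=load('scene0'); A=cv2.resize(im[230:330,265:350],None,fx=6,fy=6,interpolation=2); cv2.imwrite('pics/crop2.png',A[:,:,::-1])
E
```

```text
[[ 0.6952  0.1329  0.006 ]
 [ 0.7193  0.0231  0.006 ]
 [ 0.571  -0.0108  0.006 ]
 [ 0.5459  0.096   0.006 ]]
[np.float64(0.1125), np.float64(0.1521), np.float64(0.1097), np.float64(0.1537)]
yaw 13.388176587414888 12.813301072588175 centre [0.63287493 0.06030291 0.006     ]
[(np.float64(-0.3529), 9), (np.float64(-0.3504), 8), (np.float64(-0.3479), 21), (np.float64(-0.3454), 18), (np.float64(-0.3429), 6), (np.float64(-0.3379), 7), (np.float64(-0.3355), 6), (np.float64(-0.333), 7), (np.float64(-0.328), 12), (np.float64(-0.3255), 8), (np.float64(-0.323), 11), (np.float64(-0.3205), 6), (np.float64(-0.318), 9), (np.float64(-0.3155), 9), (np.float64(-0.313), 6), (np.float64(-0.3106), 8), (np.float64(-0.3081), 8), (np.float64(-0.3056), 11), (np.float64(-0.3031), 14), (np.float64(-0.2981), 11), (np.float64(-0.2956), 12), (np.float64(-0.2931), 9), (np.float64(-0.2906), 8), (np.float64(-0.2881), 13), (np.float64(-0.2857), 34), (np.float64(-0.2832), 60), (np.float64(-0.2807), 107), (np.float64(-0.2782), 105), (np.float64(-0.2757), 133), (np.float64(-0.2732), 103), (np.float64(-0.2707), 114), (np.float64(-0.2682), 237), (np.float64(-0.2657), 260), (np.float64(-0.2632), 205), (np.float64(-0.2608), 195), (np.float64(-0.2583), 141), (np.float64(-0.2558), 57), (np.float64(-0.2533), 13), (np.float64(-0.2508), 7), (np.float64(-0.2483), 13), (np.float64(-0.2458), 29), (np.float64(-0.2433), 78), (np.float64(-0.2408), 39), (np.float64(-0.2383), 16), (np.float64(-0.2359), 6), (np.float64(-0.2334), 11), (np.float64(-0.2284), 8), (np.float64(-0.2259), 12), (np.float64(-0.2234), 19), (np.float64(-0.2209), 13), (np.float64(-0.2184), 12), (np.float64(-0.2159), 14), (np.float64(-0.2134), 64), (np.float64(-0.211), 183), (np.float64(-0.2085), 141), (np.float64(-0.206), 32)]
```

View pics/crop2.png

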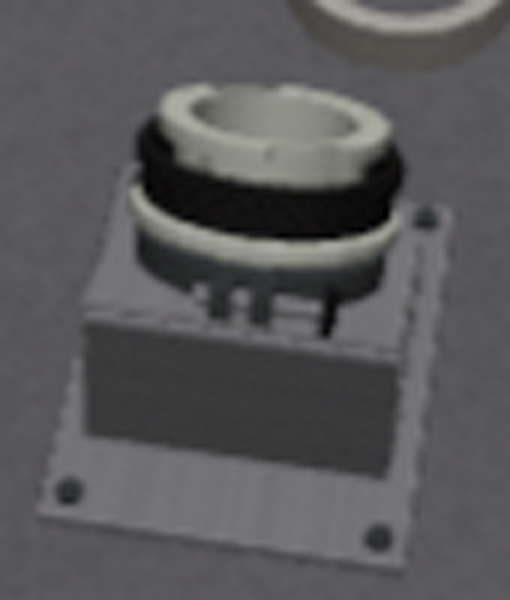

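Run:
```python
from h import *
im,d,c=load('top0'); P=pts(d,c); yaw=np.radians(13.1); X,Y,Z=axes(yaw)
win=np.zeros(d.shape,bool); win[150:225,205:275]=1
p=P[win&(d>0)]; h=p@Z; s=(h>-.2145)&(h<-.205); q=p[s]; h0=np.median(h[s]); print(s.sum(),h0)
x,y=q@X,q@Y
# fit annulus: inner r30, outer r40.5 -> scan centre
best=max(((np.sum((r:=np.hypot(x-a,y-b))<.0415)-3*np.sum(r<.0285)-0,a,b) for a in np.arange(x.mean()-.01,x.mean()+.01,.0005) for b in np.arange(y.mean()-.01,y.mean()+.01,.0005)))
print(best, x.min(),x.max(),y.min(),y.max())
a,b=(x.min()+x.max())/2,(y.min()+y.max())/2
(ca,cb),R=cv2.minEnclosingCircle(np.stack([x,y],1).astype(np.float32)); print(a,b,ca,cb,R)
M=ca*X+cb*Y+h0*Z; print('mouth',M,'origin',M-.056*Z)
th=np.degrees(np.arctan2(y-cb,x-ca)); print(np.histogram(th,np.arange(-180,181,10))[0])
# shoulder plane ray for notches
for u,v in [(210,210),(335,372)]:
    g=onplane(c,195+u/6-.4,140+v/6-.4,M,Z)-M; print(np.degrees(np.arctan2(g@Y,g@X)),np.hypot(g@X,g@Y))
s=sense(); from scipy.spatial.transform import Rotation as R; print(R.from_rotvec(s['tcp_rot']).as_matrix().round(3))
```

```text
416 -0.2093031227943632
(np.int64(413), np.float64(0.5732724631923874), np.float64(-0.08450448015132338)) 0.5321285081947846 0.6136997795356826 -0.12544774703082234 -0.044731422204410204
0.5729141438652336 -0.08508958461761627 0.5763667225837708 -0.08517929911613464 0.04439031705260277
mouth [0.60739248 0.05388942 0.10692154] origin [0.63466381 0.06023566 0.05842412]
[10  5  5  5 12 16 14 13 11 14 13 12 14 15 14 11 11 15  6  5  5  6  5 10
 14 13 10 15 12 14 16 15 16 13 16 15]
28.120656284597363 0.03396632293548687
-158.41020744462267 0.04257591244675984
[[ 0.905  0.425 -0.001]
 [ 0.425 -0.905  0.001]
 [ 0.    -0.002 -1.   ]]
```

```bash
cat >> h.py <<'E'
from scipy.spatial.transform import Rotation as Rot
def goal(p,Rm,tag=''):
    s=sense(); R0=Rot.from_rotvec(s['tcp_rot']); w=(Rot.from_matrix(Rm)*R0.inv()).as_rotvec()
    print(tag,'shift',np.round(np.array(p)-s['tool_pos'],4),'turn',np.round(np.degrees(w)/60,4),'deg',np.degrees(np.linalg.norm(w)).round(1))
def toolR(phi,yaw):  # tool z=-Z, tool x = cradle x rotated phi deg about Z
    X,Y,Z=axes(yaw); f=np.radians(phi); tx=np.cos(f)*X+np.sin(f)*Y; return np.stack([tx,np.cross(-Z,tx),-Z],1)
YAW=np.radians(13.1)
def st():
    s=sense(); print('t',round(s['t'],2),'pos',np.round(s['tool_pos'],4),'rot',np.round(s['tcp_rot'],3),'F',np.round(s['ft_force'],1),'T',np.round(s['torque'],2),'w',round(s['width'],4),'q',np.round(s['qpos'],2))
E
python3 - <<'E'
from h import *
X,Y,Z=axes(YAW); M=.573*X-.085*Y-.2093*Z; print(M)
goal(M+.14*Z,toolR(0,YAW))
E
```

```text
[0.60451053 0.05340286 0.10524088]
 shift [0.3241 0.4897 0.0144] turn [ 0.1627 -0.4738 -0.1965] deg 32.3
```

```bash
python3 -m handwheel '[{"z":0.06},{"z":0.06},{"x":0.324,"y":0.49,"z":0.06,"ax":0.163,"ay":-0.474,"az":-0.197},{"x":0.324,"y":0.49,"z":0.06,"ax":0.163,"ay":-0.474,"az":-0.197},{"x":0.324,"y":0.49,"z":0.06,"ax":0.163,"ay":-0.474,"az":-0.197},{"x":0.324,"y":0.49,"z":0.06,"ax":0.163,"ay":-0.474,"az":-0.197},{"x":0.324,"y":0.49,"z":0.06,"ax":0.163,"ay":-0.474,"az":-0.197},{"x":0.324,"y":0.49,"z":0.06,"ax":0.163,"ay":-0.474,"az":-0.197},{"x":0.324,"y":0.49,"z":0.06,"ax":0.163,"ay":-0.474,"az":-0.197},{"x":0.324,"y":0.49,"z":0.06,"ax":0.163,"ay":-0.474,"az":-0.197},{"x":0.324,"y":0.49,"z":0.015,"ax":0.163,"ay":-0.474,"az":-0.197},{"x":0.324,"y":0.49,"z":0.015,"ax":0.163,"ay":-0.474,"az":-0.197},{"x":0.324,"y":0.49,"z":0.015,"ax":0.163,"ay":-0.474,"az":-0.197},{"x":0.324,"y":0.49,"z":0.015,"ax":0.163,"ay":-0.474,"az":-0.197}]'
python3 - <<'E'
from h import *
st(); im,d,c=grab('wrist','wrist1'); X,Y,Z=axes(YAW); M=.573*X-.085*Y-.2093*Z
goal(M+.14*Z,toolR(0,YAW))
E
```

```text
t 0.15 pos [ 0.2122 -0.4522  0.2121] rot [-3.065e+00 -6.830e-01  1.000e-03] F [0.9 0.4 0.2] T [-0.01 -0.03  0.01] w 0.085 q [-1.13  0.24  0.    1.34  0.    1.57]
 shift [0.3241 0.4898 0.0142] turn [ 0.1629 -0.4736 -0.1963] deg 32.3invalid input at $[0]: expected keys x, y, z, ax, ay, az, jaw
```

View pics/wrist1.png

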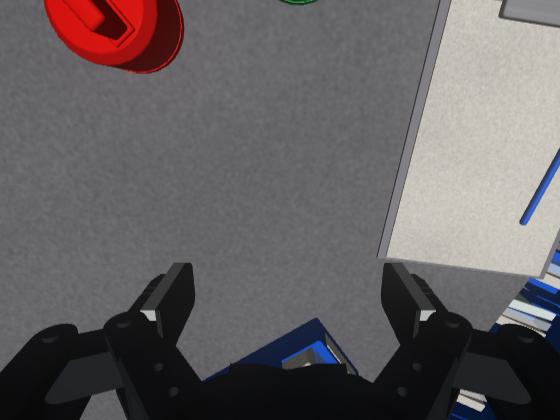

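The move was refused because every row needs all seven keys, so the arm is still at its start pose. Retrying with full rows.

```bash
python3 -m handwheel '[{"x":0,"y":0,"z":0.06,"ax":0,"ay":0,"az":0,"jaw":-1},{"x":0.324,"y":0.49,"z":0.06,"ax":0.163,"ay":-0.474,"az":-0.197,"jaw":-1},{"x":0.324,"y":0.49,"z":0.06,"ax":0.163,"ay":-0.474,"az":-0.197,"jaw":-1},{"x":0.324,"y":0.49,"z":0.06,"ax":0.163,"ay":-0.474,"az":-0.197,"jaw":-1},{"x":0.324,"y":0.49,"z":0.06,"ax":0.163,"ay":-0.474,"az":-0.197,"jaw":-1},{"x":0.324,"y":0.49,"z":0.06,"ax":0.163,"ay":-0.474,"az":-0.197,"jaw":-1},{"x":0.324,"y":0.49,"z":0.06,"ax":0.163,"ay":-0.474,"az":-0.197,"jaw":-1},{"x":0.324,"y":0.49,"z":0.06,"ax":0.163,"ay":-0.474,"az":-0.197,"jaw":-1},{"x":0.324,"y":0.49,"z":0.06,"ax":0.163,"ay":-0.474,"az":-0.197,"jaw":-1},{"x":0.324,"y":0.49,"z":0.06,"ax":0.163,"ay":-0.474,"az":-0.197,"jaw":-1},{"x":0.324,"y":0.49,"z":0.015,"ax":0.163,"ay":-0.474,"az":-0.197,"jaw":-1},{"x":0.324,"y":0.49,"z":0.015,"ax":0.163,"ay":-0.474,"az":-0.197,"jaw":-1},{"x":0.324,"y":0.49,"z":0.015,"ax":0.163,"ay":-0.474,"az":-0.197,"jaw":-1},{"x":0.324,"y":0.49,"z":0.015,"ax":0.163,"ay":-0.474,"az":-0.197,"jaw":-1}]'
python3 - <<'E'
from h import *
st(); im,d,c=grab('wrist','wrist1'); X,Y,Z=axes(YAW); M=.573*X-.085*Y-.2093*Z
goal(M+.14*Z,toolR(0,YAW))
E
```

```text
t: 1.95
tool_pos: [0.5373, 0.0362, 0.2299]
tcp_rot: [-2.96, -0.336, -0.799]
ft_force: [-0.4, -0.4, 0.5]
width: 0.0854
t 1.95 pos [0.5373 0.0362 0.2299] rot [-2.96  -0.336 -0.799] F [-0.4 -0.4  0.5] T [-0.11  0.45  0.02] w 0.0854 q [ 0.   -0.08 -0.45  0.68  0.11  2.95]
 shift [-0.001   0.0014 -0.0034] turn [0.0009 0.0038 0.0032] deg 0.3
```

View pics/wrist1.png

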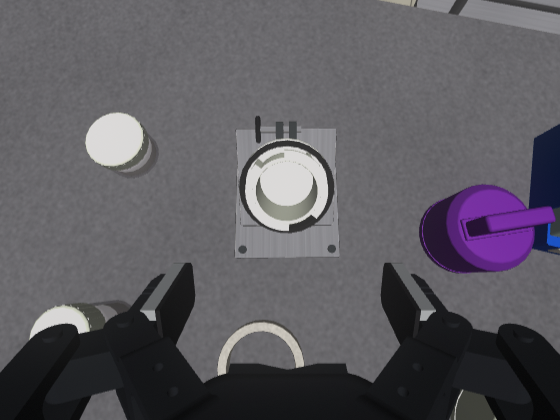

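The wrist view shows the mouth at about (287,184), with gaps near (268,160) and (303,222), and both jars at the left. Joint 6 is at 2.95 here, so I'll hold the hood with the tool half-turned. Now a refined fit from this view.

Run:
```python
from h import *
im,d,c=load('wrist1'); P=pts(d,c); X,Y,Z=axes(YAW); M=.573*X-.085*Y-.2093*Z
L=(P-M)@np.stack([X,Y,Z],1)
r=np.hypot(L[...,0],L[...,1]); s=(abs(L[...,2])<.008)&(r<.046)&(d>0)
q=P[s]; print(s.sum())
for _ in range(4):
    cc=q.mean(0); n=np.linalg.svd(q-cc)[2][2]; n*=np.sign(n@Z); e=(P[s]-cc)@n; q=P[s][abs(e)<.0025]
print('n',n,'tilt',np.degrees(np.arccos(n[2])),'yaw',np.degrees(np.arctan2(-n[1],-n[0])),len(q),'off',(q.mean(0)-M)@Z)
h0=np.median(q@Z); x,y=q@X,q@Y
print('ext',np.ptp(x),np.ptp(y)); a,b=(x.min()+x.max())/2,(y.min()+y.max())/2
(ca,cb),R=cv2.minEnclosingCircle(np.stack([x,y],1).astype(np.float32)); print(a,b,ca,cb,R,h0)
M2=ca*X+cb*Y+h0*Z; print('M2',M2,M2-M)
rr=np.hypot(x-ca,y-cb); th=np.degrees(np.arctan2(y-cb,x-ca))
o=rr>.036; print(np.histogram(th[o],np.arange(-180,181,10))[0])
# bore edge: dark->... inner
i=np.histogram2d(th,rr,[np.arange(-180,181,30),[0,.028,.030,.032,.034]])[0]; print(i.astype(int).tolist())
A=cv2.resize(im[120:245,225:350],None,fx=4.8,fy=4.8,interpolation=2); cv2.imwrite('pics/crop3.png',A[:,:,::-1])
```

```text
2254
n [-0.48659205 -0.11499263  0.86602822] tilt 29.999677474330394 yaw 13.296335520586341 2098 off -0.0005924458907163162
ext 0.08082165456304358 0.08040325993129288
0.5692587584285433 -0.08600836007527721 0.5689806342124939 -0.0861506387591362 0.04076221585273743 -0.20987111007733034
M2 [0.60165916 0.05155794 0.1027366 ] [-0.00285137 -0.00184492 -0.00250428]
[ 7  0  0  0  9 30 30 29 33 26 32 34 33 34 34 37 36 35 16  0  0  0 15 32
 33 31 35 29 30 30 28 30 28 28 27 29]
[[0, 15, 29, 27], [0, 9, 34, 28], [0, 6, 34, 32], [0, 3, 33, 34], [0, 1, 35, 38], [0, 0, 33, 38], [0, 1, 35, 38], [0, 1, 36, 36], [0, 2, 33, 37], [0, 8, 33, 33], [0, 10, 36, 33], [0, 15, 31, 34]]
```

View pics/crop3.png

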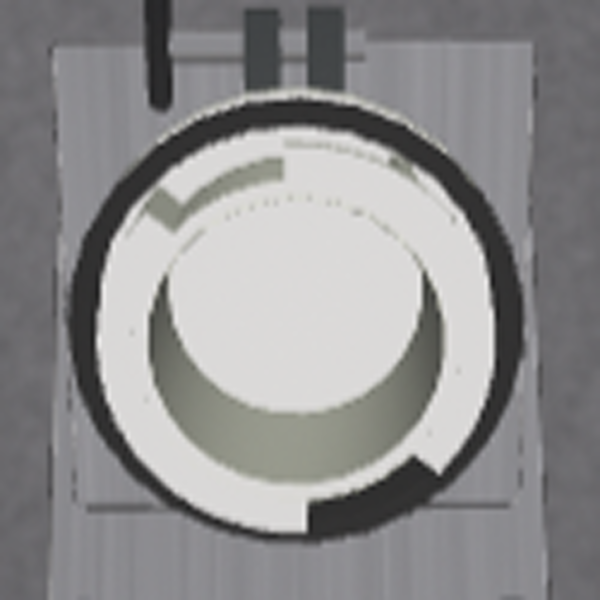

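The fit agrees with the description: tilt 30.0°, yaw 13.3°, outer diameter 81 mm, and a gap line about 25° from cradle x. The two views put the centre 4 mm apart, so I'll half-turn the tool about the cup axis and look again to cancel the wrist camera's offset.

```bash
for i in 1 2 3; do :; done
python3 -m handwheel '[{"x":0,"y":0,"z":0,"ax":-0.487,"ay":-0.113,"az":0.866,"jaw":-1},{"x":0,"y":0,"z":0,"ax":-0.487,"ay":-0.113,"az":0.866,"jaw":-1},{"x":0,"y":0,"z":0,"ax":-0.487,"ay":-0.113,"az":0.866,"jaw":-1},{"x":0,"y":0,"z":0,"ax":-0.487,"ay":-0.113,"az":0.866,"jaw":-1},{"x":0,"y":0,"z":0,"ax":-0.487,"ay":-0.113,"az":0.866,"jaw":-1},{"x":0,"y":0,"z":0,"ax":-0.487,"ay":-0.113,"az":0.866,"jaw":-1}]'
python3 -m handwheel '[{"x":0,"y":0,"z":0,"ax":-0.487,"ay":-0.113,"az":0.866,"jaw":-1},{"x":0,"y":0,"z":0,"ax":-0.487,"ay":-0.113,"az":0.866,"jaw":-1},{"x":0,"y":0,"z":0,"ax":-0.487,"ay":-0.113,"az":0.866,"jaw":-1},{"x":0,"y":0,"z":0,"ax":-0.487,"ay":-0.113,"az":0.866,"jaw":-1},{"x":0,"y":0,"z":0,"ax":-0.487,"ay":-0.113,"az":0.866,"jaw":-1},{"x":0,"y":0,"z":0,"ax":-0.487,"ay":-0.113,"az":0.866,"jaw":-1}]'
python3 -m handwheel '[{"x":0,"y":0,"z":0,"ax":-0.487,"ay":-0.113,"az":0.866,"jaw":-1},{"x":0,"y":0,"z":0,"ax":-0.487,"ay":-0.113,"az":0.866,"jaw":-1},{"x":0,"y":0,"z":0,"ax":-0.487,"ay":-0.113,"az":0.866,"jaw":-1},{"x":0,"y":0,"z":0,"ax":-0.487,"ay":-0.113,"az":0.866,"jaw":-1},{"x":0,"y":0,"z":0,"ax":-0.487,"ay":-0.113,"az":0.866,"jaw":-1},{"x":0,"y":0,"z":0,"ax":-0.487,"ay":-0.113,"az":0.866,"jaw":-1},{"x":0,"y":0,"z":0,"ax":-0.487,"ay":-0.113,"az":0.866,"jaw":-1}]'
cat >> h.py <<'E'
YAW=np.radians(13.3)
def mouthfit(tag,M):
    im,d,c=load(tag); P=pts(d,c); X,Y,Z=axes(YAW)
    L=(P-M)@np.stack([X,Y,Z],1); r=np.hypot(L[...,0],L[...,1]); s=(abs(L[...,2])<.008)&(r<.046)&(d>0); q=P[s]
    for _ in range(4):
        cc=q.mean(0); n=np.linalg.svd(q-cc)[2][2]; n*=np.sign(n@Z); e=(P[s]-cc)@n; q=P[s][abs(e)<.0025]
    h0=np.median(q@Z); x,y=q@X,q@Y
    (ca,cb),R=cv2.minEnclosingCircle(np.stack([x,y],1).astype(np.float32)); M2=ca*X+cb*Y+h0*Z
    rr=np.hypot(x-ca,y-cb); th=np.degrees(np.arctan2(y-cb,x-ca)); o=rr>.036
    print(tag,'M',M2.round(4),'cradle coords',ca,cb,h0,'R',R,'tilt',np.degrees(np.arccos(n[2])).round(2),'yaw',np.degrees(np.arctan2(-n[1],-n[0])).round(2)); print(np.histogram(th[o],np.arange(-180,181,10))[0])
    return M2
E
python3 - <<'E'
from h import *
st(); grab('wrist','wrist2'); M=np.array([.6017,.0516,.1027]); a=mouthfit('wrist1',M); b=mouthfit('wrist2',M); print((a+b)/2, b-a)
E
```

```text
t: 2.75
tool_pos: [0.537, 0.0362, 0.2294]
tcp_rot: [2.285, 1.696, 0.703]
ft_force: [-0.1, 0.0, -1.0]
width: 0.0852
t: 3.5
tool_pos: [0.537, 0.0362, 0.2294]
tcp_rot: [1.067, 2.464, 0.43]
ft_force: [-0.1, 0.4, 0.4]
width: 0.0852
t: 4.38
tool_pos: [0.5369, 0.0364, 0.2292]
tcp_rot: [-0.294, 2.602, 0.081]
ft_force: [-0.4, -0.5, 0.1]
width: 0.0854
t 4.38 pos [0.5369 0.0364 0.2292] rot [-0.294  2.602  0.081] F [-0.4 -0.5  0.1] T [-0.07  0.45 -0.06] w 0.0854 q [-0.   -0.08 -0.45  0.68  0.11 -0.2 ]
wrist1 M [0.6017 0.0516 0.1027] cradle coords 0.5687173008918762 -0.08823738992214203 -0.20971164938460674 R 0.040762126445770264 tilt 30.0 yaw 13.3
[ 7  0  0  0  9 31 30 28 33 28 32 33 32 35 34 36 37 39 11  0  0  0 16 32
 32 31 35 29 30 30 29 30 27 29 27 28]
wrist2 M [0.6022 0.0518 0.1032] cradle coords 0.569469153881073 -0.08811849355697632 -0.2096401916305846 R 0.04079703614115715 tilt 29.96 yaw 13.38
[12  0  0  0 15 33 34 35 29 33 31 30 30 30 27 27 27 31  8  0  0  0 11 31
 31 29 33 34 31 33 33 35 36 39 35 43]
[0.60194182 0.05168486 0.10296194] [0.00057154 0.00025728 0.00043781]
```

View pics/wrist2.png

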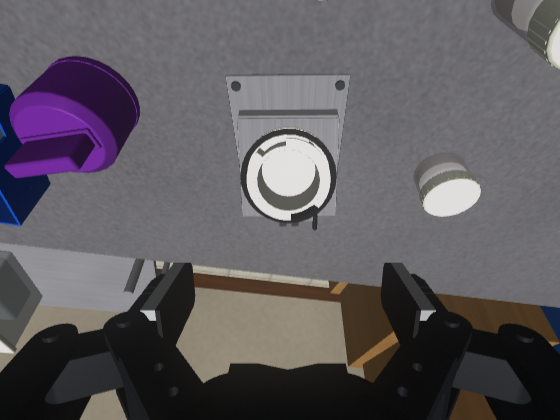

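Both views agree to under 1 mm. The mouth is at (0.6019, 0.0517, 0.1030) with the gap line at about 25°. Next, the tall jar: move above it, then confirm.

```bash
cat >> h.py <<'E'
MOUTH=np.array([.6019,.0517,.1030])
def vertR(az):
    f=np.radians(az); tx=np.array([np.cos(f),np.sin(f),0]); z=np.array([0,0,-1.]); return np.stack([tx,np.cross(z,tx),z],1)
E
python3 - <<'E'
from h import *
goal([.426,.22,.24],vertR(193.3))
E
```

```text
shift [-0.1108  0.1835  0.011 ] turn [-0.1152  0.4879  0.0068] deg 30.1
```

```bash
python3 -m handwheel '[{"x":-0.111,"y":0.184,"z":0.011,"ax":-0.115,"ay":0.488,"az":0.007,"jaw":-1},{"x":-0.111,"y":0.184,"z":0.011,"ax":-0.115,"ay":0.488,"az":0.007,"jaw":-1},{"x":-0.111,"y":0.184,"z":0.011,"ax":-0.115,"ay":0.488,"az":0.007,"jaw":-1},{"x":-0.111,"y":0.184,"z":0.011,"ax":-0.115,"ay":0.488,"az":0.007,"jaw":-1},{"x":-0.111,"y":0.184,"z":0.011,"ax":-0.115,"ay":0.488,"az":0.007,"jaw":-1},{"x":-0.111,"y":0.184,"z":0.011,"ax":-0.115,"ay":0.488,"az":0.007,"jaw":-1}]'
python3 - <<'E'
from h import *
st(); im,d,c=grab('wrist','wrist3'); P=pts(d,c)
s=(d>0)&(abs(P[...,2]-.1)<.006)&(np.hypot(P[...,0]-.426,P[...,1]-.22)<.05)
q=P[s][:,:2].astype(np.float32); print(s.sum(),cv2.minEnclosingCircle(q),np.median(P[s][:,2]),np.ptp(q,0))
E
```

```text
t: 5.18
tool_pos: [0.4257, 0.2207, 0.239]
tcp_rot: [0.366, -3.119, -0.002]
ft_force: [0.2, 0.3, 0.8]
width: 0.085
t 5.17 pos [0.4257 0.2207 0.239 ] rot [ 3.660e-01 -3.119e+00 -2.000e-03] F [0.2 0.3 0.8] T [-0.04 -0.   -0.05] w 0.085 q [0.48 0.19 0.01 1.39 0.   0.24]
2427 ((0.4265751242637634, 0.22105896472930908), 0.02769228257238865) 0.09933133477642359 [0.05517128 0.05450037]
```

View pics/wrist3.png

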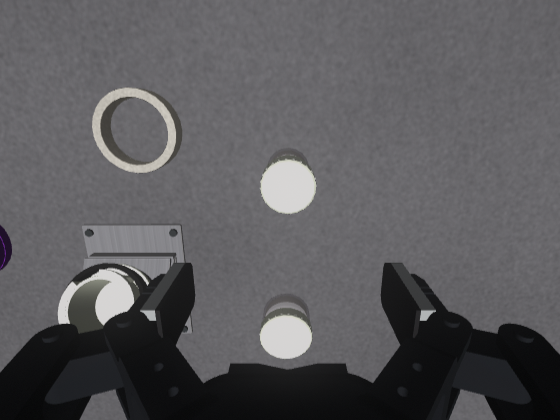

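The tall jar's cap is at (288,187): 55 mm across, top at 0.099 m, at (0.4266, 0.2211), almost under the tool. Descending to grip it.

```bash
python3 -m handwheel '[{"x":0.001,"y":0,"z":-0.06,"ax":0,"ay":0,"az":0,"jaw":-1},{"x":0.001,"y":0,"z":-0.11,"ax":0,"ay":0,"az":0,"jaw":-1},{"x":0.001,"y":0,"z":-0.145,"ax":0,"ay":0,"az":0,"jaw":-1},{"x":0.001,"y":0,"z":-0.163,"ax":0,"ay":0,"az":0,"jaw":-1},{"x":0.001,"y":0,"z":-0.163,"ax":0,"ay":0,"az":0,"jaw":-1},{"x":0.001,"y":0,"z":-0.163,"ax":0,"ay":0,"az":0,"jaw":1},{"x":0.001,"y":0,"z":-0.163,"ax":0,"ay":0,"az":0,"jaw":1},{"x":0.001,"y":0,"z":-0.163,"ax":0,"ay":0,"az":0,"jaw":1},{"x":0.001,"y":0,"z":-0.163,"ax":0,"ay":0,"az":0,"jaw":1},{"x":0.001,"y":0,"z":-0.163,"ax":0,"ay":0,"az":0,"jaw":1},{"x":0.001,"y":0,"z":-0.163,"ax":0,"ay":0,"az":0,"jaw":1}]'
python3 - <<'E'
from h import *
st(); R=Rot.from_rotvec(sense()['tcp_rot']).as_matrix(); print(R.round(3))
p=np.array(sense()['tool_pos']); print('offset tool->jar axis in tool frame', R.T@(np.array([.4266,.2211,.1])-p))
E
```

```text
t: 6.6
tool_pos: [0.4387, 0.2244, 0.0884]
tcp_rot: [-0.362, 3.093, 0.009]
ft_force: [1.6, -8.0, 49.9]
width: 0.0009
t 6.6 pos [0.4387 0.2244 0.0884] rot [-0.362  3.093  0.009] F [ 1.6 -8.  49.9] T [-1.64 -0.14  0.04] w 0.0009 q [ 0.48  0.3  -0.26  0.98 -0.    0.24]
[[-0.973 -0.231  0.027]
 [-0.231  0.973  0.009]
 [-0.028  0.002 -1.   ]]
offset tool->jar axis in tool frame [ 0.01218024 -0.00042898 -0.01198032]
```

The jaws shut on nothing (0.9 mm) and I read 50 N upward. Looking before doing anything else.

Run:
```python
from h import *
im,d,c=grab('scene','scene4'); w,_,_=grab('wrist','wrist4'); A=cv2.resize(im[120:330,330:500],None,fx=2.8,fy=2.8,interpolation=2)
can=np.zeros((590,800,3),np.uint8); can[:588,:476]=A; B=cv2.resize(w,(320,240)); can[:240,478:798]=B; cv2.imwrite('pics/c4.png',can[:,:,::-1]); st()
```

```text
t 6.7 pos [0.4386 0.2244 0.0884] rot [-0.362  3.093  0.009] F [ 1.8 -8.3 49.7] T [-1.67 -0.18 -0.02] w 0.001 q [ 0.48  0.3  -0.26  0.98 -0.    0.24]
```

View pics/c4.png

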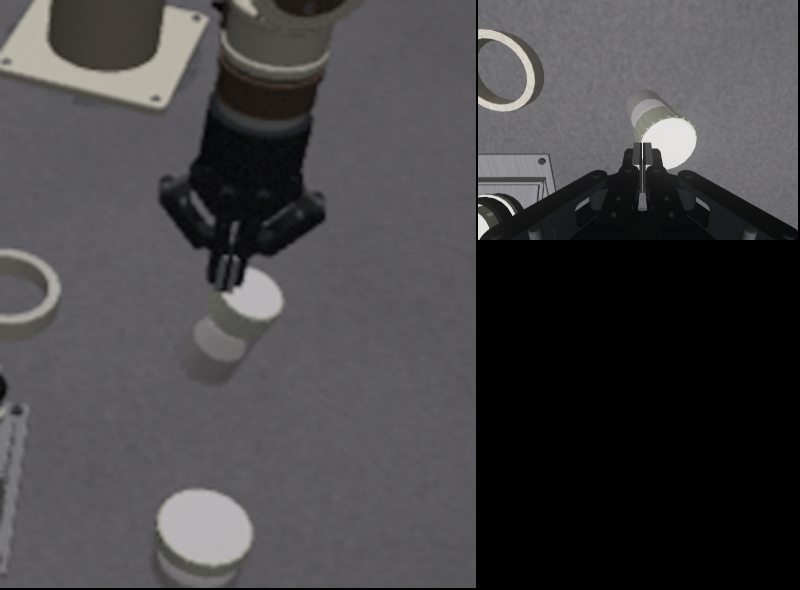

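The jar's base is still in place, but the cap leans roughly 20° towards +y against the shut fingers. I'll check how the tool's approach line projects in the earlier wrist picture before retracting.

Run:
```python
from h import *
im,d,c=load('wrist3'); T=np.array(c['world_from_camera']); p=np.array([.4257,.2207,.239]); R=vertR(193.3)
def proj(w):
    q=T[:3,:3].T@(w-T[:3,3]); return (c['cx']+c['fx']*q[0]/-q[2], c['cy']-c['fy']*q[1]/-q[2], -q[2])
for dz in (-.04,-.005,0,.014,.05,.1,.139,.239): print(dz,np.round(proj(p+dz*R[:,2]),3))
for s in (-1,1): print(np.round(proj(p+s*.0425*R[:,1]+.001*R[:,2]),3))
print(d[290,180],d[290,390],d[270,180], d[187,288])
P=pts(d,c)
for v,u in ((270,185),(285,160),(300,160),(315,155),(270,392),(285,405)): print(v,u,((P[v,u]-p)@R).round(4))
im,d,c=load('wrist4'); P=pts(d,c); s=(d>0)&(P[...,2]>.06)&(np.hypot(P[...,0]-.43,P[...,1]-.23)<.06)&(im.min(2)>150)
q=P[s]; print(s.sum(),q.mean(0),np.linalg.svd(q-q.mean(0))[2][2],q.min(0),q.max(0))
```

```text
-0.04 [2.88141e+02 2.91096e+02 1.38000e-01]
-0.005 [2.87985e+02 2.54386e+02 1.71000e-01]
0 [2.87967e+02 2.50278e+02 1.76000e-01]
0.014 [2.87923e+02 2.39874e+02 1.90000e-01]
0.05 [2.87834e+02 2.18820e+02 2.24000e-01]
0.1 [2.87747e+02 1.98411e+02 2.72000e-01]
0.139 [287.698 186.868   0.309]
0.239 [287.614 166.982   0.404]
[2.10452e+02 2.49373e+02 1.77000e-01]
[3.65441e+02 2.49591e+02 1.77000e-01]
0.12793696 0.13441373 0.1336572 0.30969572
270 185 [ 0.0097 -0.0433 -0.0394]
285 160 [ 0.0108 -0.0487 -0.0528]
300 160 [ 0.0105 -0.0451 -0.0623]
315 155 [ 0.0087 -0.0448 -0.0682]
270 392 [ 0.0768 -0.0005 -0.1606]
285 405 [ 0.0114  0.0439 -0.0537]
6392 [0.42316915 0.24414032 0.09892851] [ 0.18980594 -0.38971908  0.90116189] [0.40179503 0.20963206 0.0600275 ] [0.45405674 0.27194878 0.14462292]
```

Run:
```python
from h import *
im,d,c=load('wrist4'); P=pts(d,c); p=np.array([.4386,.2244,.0884]); R=Rot.from_rotvec([-.362,3.093,.009]).as_matrix()
for v in range(240,330,8): print(v,[(((P[v,u]-p)@R)*1000).round(0).tolist() for u in (276,284,292,300)], [im[v,u].tolist() for u in (284,)])
cv2.imwrite('pics/c4b.png',cv2.resize(im[200:360,180:400],None,fx=3.5,fy=3.5)[:,:,::-1])
```

```text
240 [[7.0, -6.0, -2.0], [13.0, -2.0, -15.0], [15.0, 2.0, -19.0], [15.0, 6.0, -20.0]] [[137, 140, 128]]
248 [[3.0, -6.0, -4.0], [10.0, -2.0, -19.0], [11.0, 2.0, -19.0], [10.0, 6.0, -19.0]] [[134, 136, 124]]
256 [[11.0, -5.0, -28.0], [11.0, -2.0, -28.0], [11.0, 2.0, -28.0], [11.0, 5.0, -29.0]] [[44, 44, 44]]
264 [[11.0, -5.0, -37.0], [11.0, -2.0, -36.0], [11.0, 2.0, -35.0], [11.0, 5.0, -36.0]] [[42, 42, 41]]
272 [[11.0, -5.0, -43.0], [11.0, -2.0, -43.0], [11.0, 2.0, -43.0], [11.0, 5.0, -43.0]] [[38, 38, 38]]
280 [[11.0, -5.0, -50.0], [11.0, -2.0, -49.0], [11.0, 1.0, -49.0], [11.0, 5.0, -49.0]] [[35, 35, 35]]
288 [[11.0, -5.0, -55.0], [12.0, -2.0, -56.0], [11.0, 1.0, -55.0], [11.0, 4.0, -54.0]] [[41, 40, 40]]
296 [[12.0, -4.0, -62.0], [8.0, -2.0, -55.0], [7.0, 1.0, -54.0], [12.0, 4.0, -62.0]] [[53, 52, 53]]
304 [[13.0, -4.0, -67.0], [4.0, -2.0, -55.0], [4.0, 1.0, -55.0], [12.0, 4.0, -67.0]] [[50, 50, 51]]
312 [[11.0, -4.0, -70.0], [0.0, -2.0, -55.0], [0.0, 1.0, -55.0], [12.0, 4.0, -70.0]] [[47, 46, 47]]
320 [[13.0, -4.0, -76.0], [-3.0, -2.0, -55.0], [-3.0, 1.0, -55.0], [12.0, 4.0, -75.0]] [[44, 45, 46]]
328 [[10.0, -4.0, -76.0], [-7.0, -2.0, -55.0], [-7.0, 1.0, -54.0], [13.0, 3.0, -80.0]] [[44, 44, 45]]
```

View pics/c4b.png

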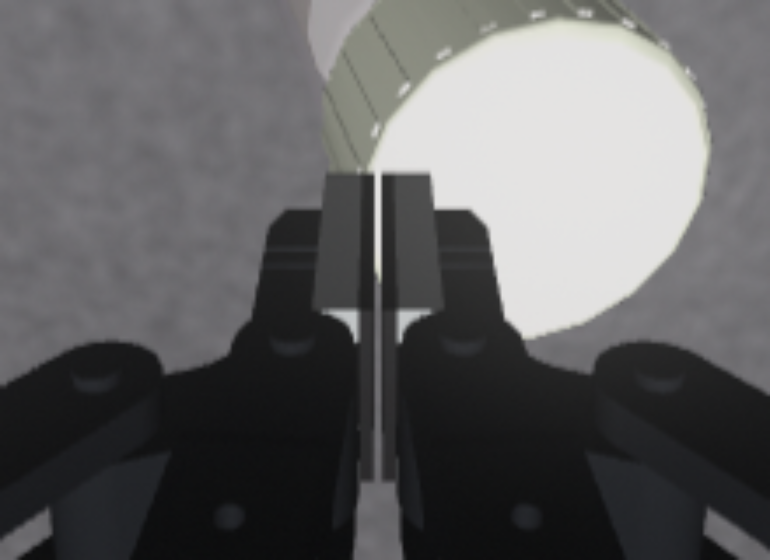

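The wrist view shows the real problem. The shut fingertips sit 22 mm behind the reported TCP (35 mm open), not 14 mm ahead, so the tool frame is about 36 mm off along z. The jaws closed on top of the cap and tipped it. I'll measure the lean before releasing.

Run:
```python
from h import *
im,d,c=load('wrist4'); P=pts(d,c)
m=np.zeros(d.shape,bool); m[205:296,290:385]=1
s=m&(d>0)&(im.min(2)>205); q=P[s]
for _ in range(5):
    cc=q.mean(0); n=np.linalg.svd(q-cc)[2][2]; n*=np.sign(n[2]); e=(P[s]-cc)@n; q=P[s][abs(e)<.002]
print(s.sum(),len(q),'centre',cc,'n',n,'tilt',np.degrees(np.arccos(n[2])),'base',cc-.1*n, q[:,2].min(),q[:,2].max())
```

```text
5261 5242 centre [0.4243384  0.24749281 0.10160112] n [0.02483197 0.24725167 0.96863305] tilt 14.38850142175982 base [0.4218552  0.22276765 0.00473782] 0.0947049863203836 0.108823540282032
```

The jar leans 14.4°, below its tipping angle, so it should right itself. Lifting straight up slowly.

```bash
python3 -m handwheel '[{"x":0,"y":0,"z":0.01,"ax":0,"ay":0,"az":0,"jaw":1},{"x":0,"y":0,"z":0.02,"ax":0,"ay":0,"az":0,"jaw":1},{"x":0,"y":0,"z":0.04,"ax":0,"ay":0,"az":0,"jaw":1},{"x":0,"y":0,"z":0.1,"ax":0,"ay":0,"az":0,"jaw":-1},{"x":0,"y":0,"z":0.14,"ax":0,"ay":0,"az":0,"jaw":-1},{"x":0,"y":0,"z":0.14,"ax":0,"ay":0,"az":0,"jaw":-1},{"x":0,"y":0,"z":0.14,"ax":0,"ay":0,"az":0,"jaw":-1},{"x":0,"y":0,"z":0.14,"ax":0,"ay":0,"az":0,"jaw":-1}]'
cat >> h.py <<'E'
def jarfit(tag,g,z=.1,tol=.006,rad=.05):
    im,d,c=load(tag); P=pts(d,c); s=(d>0)&(abs(P[...,2]-z)<tol)&(np.hypot(P[...,0]-g[0],P[...,1]-g[1])<rad); q=P[s][:,:2].astype(np.float32)
    n=np.linalg.svd(P[s]-P[s].mean(0))[2][2]; print(tag,s.sum(),cv2.minEnclosingCircle(q),np.median(P[s][:,2]),n.round(3))
E
python3 - <<'E'
from h import *
st(); grab('wrist','wrist5'); jarfit('wrist5',(.426,.222))
E
```

```text
t: 7.7
tool_pos: [0.4253, 0.2209, 0.2141]
tcp_rot: [0.368, -3.114, 0.0]
ft_force: [-0.6, 0.5, -0.1]
width: 0.0851
t 7.7 pos [0.4253 0.2209 0.2141] rot [ 0.368 -3.114  0.   ] F [-0.6  0.5 -0.1] T [ 0.01  0.   -0.01] w 0.0851 q [ 0.48  0.2  -0.04  1.33  0.    0.24]
wrist5 2821 ((0.4266441762447357, 0.22230249643325806), 0.027835842221975327) 0.09965073245411854 [-0.01   0.011  1.   ]
```

View pics/wrist5.png

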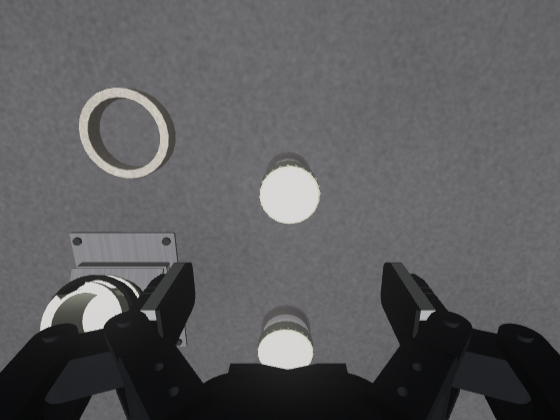

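The jar is upright again at (0.4266, 0.2223), cap top 0.0997. Descending with the corrected offset, then closing.

```bash
python3 -m handwheel '[{"x":0.001,"y":0.001,"z":-0.06,"ax":0,"ay":0,"az":0,"jaw":-1},{"x":0.001,"y":0.001,"z":-0.11,"ax":0,"ay":0,"az":0,"jaw":-1},{"x":0.001,"y":0.001,"z":-0.14,"ax":0,"ay":0,"az":0,"jaw":-1},{"x":0.001,"y":0.001,"z":-0.165,"ax":0,"ay":0,"az":0,"jaw":-1},{"x":0.001,"y":0.001,"z":-0.174,"ax":0,"ay":0,"az":0,"jaw":-1},{"x":0.001,"y":0.001,"z":-0.174,"ax":0,"ay":0,"az":0,"jaw":-1}]'
python3 - <<'E'
from h import *
st()
E
python3 -m handwheel '[{"x":0,"y":0,"z":0,"ax":0,"ay":0,"az":0,"jaw":1},{"x":0,"y":0,"z":0,"ax":0,"ay":0,"az":0,"jaw":1},{"x":0,"y":0,"z":0,"ax":0,"ay":0,"az":0,"jaw":1},{"x":0,"y":0,"z":0,"ax":0,"ay":0,"az":0,"jaw":1},{"x":0,"y":0,"z":0,"ax":0,"ay":0,"az":0,"jaw":1}]'
python3 - <<'E'
from h import *
st(); grab('wrist','wrist6')
E
```

```text
t: 8.5
tool_pos: [0.4268, 0.2221, 0.0412]
tcp_rot: [0.368, -3.116, -0.001]
ft_force: [0.1, 0.2, 0.4]
width: 0.0857
t 8.5 pos [0.4268 0.2221 0.0412] rot [ 3.680e-01 -3.116e+00 -1.000e-03] F [0.1 0.2 0.4] T [0.03 0.04 0.04] w 0.0857 q [ 0.48  0.36 -0.32  0.9   0.    0.24]
t: 9.12
tool_pos: [0.4286, 0.2228, 0.0432]
tcp_rot: [-0.368, 3.119, 0.003]
ft_force: [0.4, -0.9, 5.7]
width: 0.0536
t 9.12 pos [0.4286 0.2228 0.0432] rot [-3.680e-01  3.119e+00  3.000e-03] F [ 0.4 -0.9  5.7] T [-0.07  0.06  0.01] w 0.0536 q [ 0.48  0.35 -0.32  0.9   0.    0.24]
```

View pics/wrist6.png

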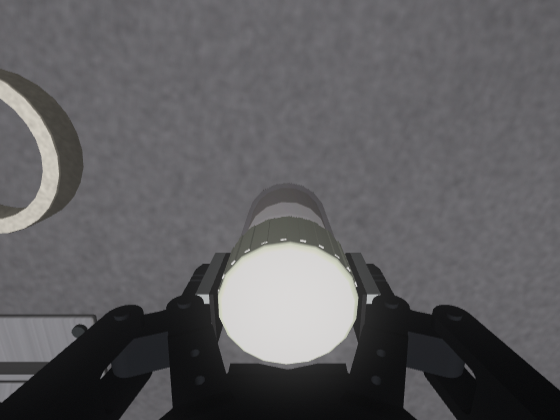

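The grip reads 53.6 mm with the cap between the pads. I'll lift and measure how the jar sits in the hand.

```bash
python3 -m handwheel '[{"x":0,"y":0,"z":0.06,"ax":0,"ay":0,"az":0,"jaw":1},{"x":0,"y":0,"z":0.12,"ax":0,"ay":0,"az":0,"jaw":1},{"x":0,"y":0,"z":0.15,"ax":0,"ay":0,"az":0,"jaw":1},{"x":0,"y":0,"z":0.15,"ax":0,"ay":0,"az":0,"jaw":1},{"x":0,"y":0,"z":0.15,"ax":0,"ay":0,"az":0,"jaw":1}]'
python3 - <<'E'
from h import *
st(); s=sense(); im,d,c=grab('wrist','wrist7'); P=pts(d,c); R=Rot.from_rotvec(s['tcp_rot']).as_matrix(); L=(P-np.array(s['tool_pos']))@R
m=(d>0)&(im.min(2)>205)&(np.hypot(L[...,0],L[...,1])<.045)&(L[...,2]>-.085)&(L[...,2]<-.03); q=L[m]
for _ in range(5):
    cc=q.mean(0); n=np.linalg.svd(q-cc)[2][2]; n*=np.sign(n[2]); e=(L[m]-cc)@n; q=L[m][abs(e)<.002]
print(m.sum(),len(q),'cap in tool',cc,cv2.minEnclosingCircle(q[:,:2].astype(np.float32)),'n',n)
for f in (180,): 
    for h in (.13,.0): 
        Rm=toolR(f,YAW); cap=np.array(cc); goal(MOUTH+(.05+h)*axes(YAW)[2]-Rm@cap,Rm,str(h))
E
```

```text
t: 9.8
tool_pos: [0.4265, 0.2219, 0.1904]
tcp_rot: [0.368, -3.116, -0.001]
ft_force: [0.6, -0.1, -0.6]
width: 0.0537
t 9.8 pos [0.4265 0.2219 0.1904] rot [ 3.680e-01 -3.116e+00 -1.000e-03] F [ 0.6 -0.1 -0.6] T [-0.    0.   -0.01] w 0.0537 q [ 0.48  0.22 -0.08  1.27  0.    0.24]
11688 11680 cap in tool [ 0.00386468 -0.00031003 -0.05628846] ((0.002658189507201314, -0.00040835828986018896), 0.02542492002248764) n [ 3.66075258e-04 -9.05938195e-03  9.99958896e-01]
0.13 shift [ 0.1187 -0.1832  0.0222] turn [ 0.1165 -0.4916 -0.003 ] deg 30.3
0.0 shift [ 0.182  -0.1682 -0.0904] turn [ 0.1165 -0.4916 -0.003 ] deg 30.3
```

Run:
```python
from h import *
im,d,c=load('wrist7'); s=sense(); P=pts(d,c); R=Rot.from_rotvec(s['tcp_rot']).as_matrix(); L=(P-np.array(s['tool_pos']))@R
m=(d>0)&(abs(L[...,2]+.0563)<.002)&(im.min(2)>120)&(np.hypot(L[...,0],L[...,1])<.04); q=L[m]
print(q[:,:2].min(0),q[:,:2].max(0))
# edge points on +x half -> circle LSQ
f=np.degrees(np.arctan2(q[:,1],q[:,0])); E=[]
for a in range(-100,101,5):
    k=abs(f-a)<2.5
    if k.sum()>5: r=np.hypot(q[k,0],q[k,1]); E.append(q[k][r.argmax(),:2]); 
E=np.array(E); A=np.c_[2*E,np.ones(len(E))]; x=np.linalg.lstsq(A,(E**2).sum(1),rcond=None)[0]; print(x[:2],np.sqrt(x[2]+x[0]**2+x[1]**2))
cap=np.array([x[0],x[1],-.0563]); Rm=toolR(180,YAW)
for h in (.07,0.01,0): goal(MOUTH+(.05+h)*axes(YAW)[2]-Rm@cap,Rm,str(h))
```

```text
[-0.02442591 -0.03069447] [0.02965638 0.02995985]
[ 0.00222147 -0.00012583] 0.02702356936898052
0.07 shift [ 0.1466 -0.1768 -0.0306] turn [ 0.1165 -0.4916 -0.003 ] deg 30.3
0.01 shift [ 0.1758 -0.1699 -0.0826] turn [ 0.1165 -0.4916 -0.003 ] deg 30.3
0 shift [ 0.1806 -0.1688 -0.0913] turn [ 0.1165 -0.4916 -0.003 ] deg 30.3
```

```bash
python3 -m handwheel '[{"x":0.117,"y":-0.1835,"z":0.0215,"ax":0.1165,"ay":-0.4916,"az":-0.003,"jaw":1},{"x":0.117,"y":-0.1835,"z":0.0215,"ax":0.1165,"ay":-0.4916,"az":-0.003,"jaw":1},{"x":0.117,"y":-0.1835,"z":0.0215,"ax":0.1165,"ay":-0.4916,"az":-0.003,"jaw":1},{"x":0.117,"y":-0.1835,"z":0.0215,"ax":0.1165,"ay":-0.4916,"az":-0.003,"jaw":1},{"x":0.117,"y":-0.1835,"z":0.0215,"ax":0.1165,"ay":-0.4916,"az":-0.003,"jaw":1},{"x":0.117,"y":-0.1835,"z":0.0215,"ax":0.1165,"ay":-0.4916,"az":-0.003,"jaw":1},{"x":0.1466,"y":-0.1768,"z":-0.0306,"ax":0.1165,"ay":-0.4916,"az":-0.003,"jaw":1},{"x":0.1466,"y":-0.1768,"z":-0.0306,"ax":0.1165,"ay":-0.4916,"az":-0.003,"jaw":1},{"x":0.1466,"y":-0.1768,"z":-0.0306,"ax":0.1165,"ay":-0.4916,"az":-0.003,"jaw":1}]'
python3 - <<'E'
from h import *
st(); im,d,c=grab('wrist','wrist8'); b,_,_=grab('scene','scene8')
Rm=toolR(180,YAW); cap=np.array([.0022,0,-.0563])
for h in (.07,.04,.01,0,-.003): goal(MOUTH+(.05+h)*axes(YAW)[2]-Rm@cap,Rm,str(h))
can=np.zeros((420,800,3),np.uint8); can[:,:400]=cv2.resize(im[60:420,108:452],(400,420)); can[:,400:]=cv2.resize(b[180:360,240:411],(400,420)); cv2.imwrite('pics/c8.png',can[:,:,::-1])
E
```

```text
t: 10.98
tool_pos: [0.5735, 0.0468, 0.1607]
tcp_rot: [-0.306, 2.601, 0.084]
ft_force: [-0.4, 0.2, -0.9]
width: 0.0539
t 10.97 pos [0.5735 0.0468 0.1607] rot [-0.306  2.601  0.084] F [-0.4  0.2 -0.9] T [-0.12  0.59  0.02] w 0.0539 q [ 0.02  0.07 -0.51  0.48  0.11 -0.18]
0.07 shift [-0.0019 -0.0015 -0.0039] turn [-0.0015  0.0061 -0.0016] deg 0.4
0.04 shift [ 0.0127  0.0019 -0.0299] turn [-0.0015  0.0061 -0.0016] deg 0.4
0.01 shift [ 0.0273  0.0054 -0.0559] turn [-0.0015  0.0061 -0.0016] deg 0.4
0 shift [ 0.0321  0.0065 -0.0645] turn [-0.0015  0.0061 -0.0016] deg 0.4
-0.003 shift [ 0.0336  0.0069 -0.0671] turn [-0.0015  0.0061 -0.0016] deg 0.4
```

View pics/c8.png

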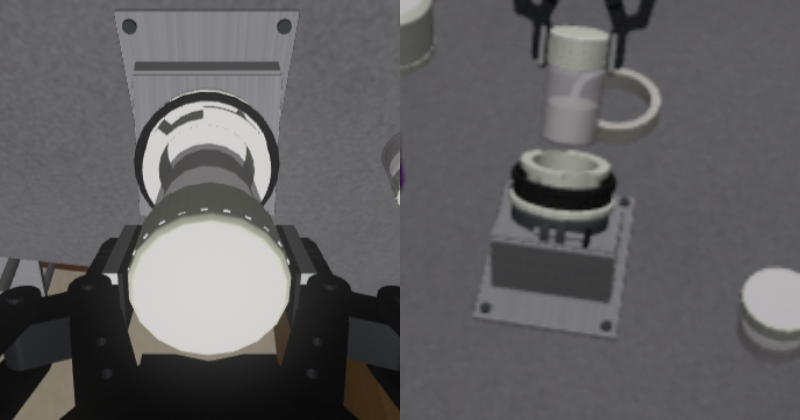

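The jar hangs above the mouth, roughly on axis. Lowering along the axis in stages.

```bash
python3 -m handwheel '[{"x":0.003,"y":-0.0005,"z":-0.0125,"ax":-0.0015,"ay":0.006,"az":-0.0015,"jaw":1},{"x":0.008,"y":0.001,"z":-0.0215,"ax":-0.0015,"ay":0.006,"az":-0.0015,"jaw":1},{"x":0.0127,"y":0.002,"z":-0.03,"ax":-0.0015,"ay":0.006,"az":-0.0015,"jaw":1},{"x":0.0127,"y":0.002,"z":-0.03,"ax":-0.0015,"ay":0.006,"az":-0.0015,"jaw":1}]'
python3 - <<'E'
from h import *
st(); im,d,c=grab('wrist','wrist9'); b,_,_=grab('scene','scene9')
Rm=toolR(180,YAW); cap=np.array([.0022,0,-.0563])
for h in (.04,.01,0,-.003): goal(MOUTH+(.05+h)*axes(YAW)[2]-Rm@cap,Rm,str(h))
can=np.zeros((420,800,3),np.uint8); can[:,:400]=cv2.resize(im[60:420,108:452],(400,420)); can[:,400:]=cv2.resize(b[180:360,240:411],(400,420)); cv2.imwrite('pics/c9.png',can[:,:,::-1])
E
```

```text
t: 11.58
tool_pos: [0.5863, 0.0476, 0.1299]
tcp_rot: [-0.302, 2.608, 0.082]
ft_force: [0.5, -0.9, -1.6]
width: 0.0537
t 11.57 pos [0.5863 0.0476 0.1299] rot [-0.302  2.608  0.082] F [ 0.5 -0.9 -1.6] T [-0.17  0.59 -0.01] w 0.0537 q [ 0.02  0.13 -0.52  0.41  0.1  -0.18]
0.04 shift [0.0007 0.0007 0.0024] turn [ 0.0001 -0.0034  0.0012] deg 0.2
0.01 shift [ 0.0153  0.0042 -0.0235] turn [ 0.0001 -0.0034  0.0012] deg 0.2
0 shift [ 0.0202  0.0053 -0.0322] turn [ 0.0001 -0.0034  0.0012] deg 0.2
-0.003 shift [ 0.0216  0.0057 -0.0348] turn [ 0.0001 -0.0034  0.0012] deg 0.2
```

View pics/c9.png

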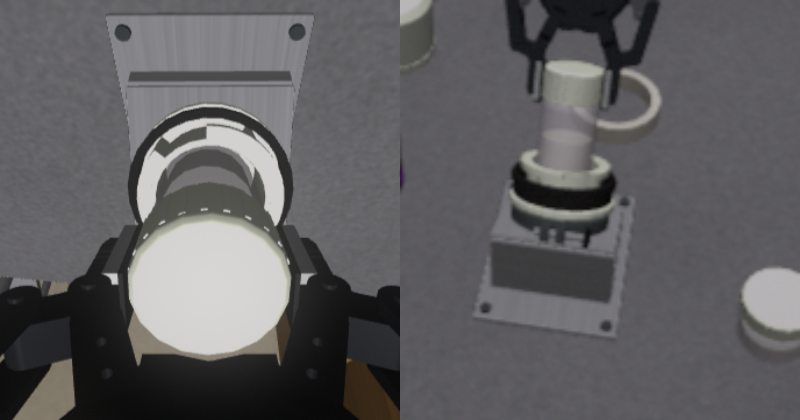

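The jar has entered the bore with no contact force. Continuing down.

```bash
python3 -m handwheel '[{"x":0.0055,"y":0.002,"z":-0.0065,"ax":0,"ay":-0.003,"az":0.001,"jaw":1},{"x":0.0105,"y":0.003,"z":-0.015,"ax":0,"ay":-0.003,"az":0.001,"jaw":1},{"x":0.015,"y":0.004,"z":-0.0235,"ax":0,"ay":-0.003,"az":0.001,"jaw":1},{"x":0.015,"y":0.004,"z":-0.0235,"ax":0,"ay":-0.003,"az":0.001,"jaw":1}]'
python3 - <<'E'
from h import *
st()
Rm=toolR(180,YAW); cap=np.array([.0022,0,-.0563])
for h in (.01,.003,0,-.003): goal(MOUTH+(.05+h)*axes(YAW)[2]-Rm@cap,Rm,str(h))
E
```

```text
t: 12.18
tool_pos: [0.6012, 0.0516, 0.1062]
tcp_rot: [-0.304, 2.605, 0.081]
ft_force: [-0.2, -0.5, -1.8]
width: 0.0539
t 12.18 pos [0.6012 0.0516 0.1062] rot [-0.304  2.605  0.081] F [-0.2 -0.5 -1.8] T [-0.14  0.63  0.01] w 0.0539 q [ 0.03  0.19 -0.52  0.34  0.1  -0.17]
0.01 shift [0.0008 0.0001 0.0011] turn [ 0.0002 -0.0021 -0.    ] deg 0.1
0.003 shift [ 0.0042  0.0009 -0.005 ] turn [ 0.0002 -0.0021 -0.    ] deg 0.1
0 shift [ 0.0056  0.0012 -0.0076] turn [ 0.0002 -0.0021 -0.    ] deg 0.1
-0.003 shift [ 0.0071  0.0016 -0.0102] turn [ 0.0002 -0.0021 -0.    ] deg 0.1
```

```bash
python3 -m handwheel '[{"x":0.003,"y":0.0005,"z":-0.003,"ax":0,"ay":-0.002,"az":0,"jaw":1},{"x":0.0045,"y":0.001,"z":-0.0055,"ax":0,"ay":-0.002,"az":0,"jaw":1},{"x":0.0057,"y":0.0012,"z":-0.0076,"ax":0,"ay":-0.002,"az":0,"jaw":1},{"x":0.0057,"y":0.0012,"z":-0.0076,"ax":0,"ay":-0.002,"az":0,"jaw":1}]'
python3 - <<'E'
from h import *
st()
Rm=toolR(180,YAW); cap=np.array([.0022,0,-.0563])
for h in (0,-.003): goal(MOUTH+(.05+h)*axes(YAW)[2]-Rm@cap,Rm,str(h))
E
```

```text
t: 12.68
tool_pos: [0.6074, 0.0528, 0.0999]
tcp_rot: [-0.303, 2.601, 0.081]
ft_force: [-0.6, 0.4, -1.5]
width: 0.0538
t 12.68 pos [0.6074 0.0528 0.0999] rot [-0.303  2.601  0.081] F [-0.6  0.4 -1.5] T [-0.12  0.54 -0.01] w 0.0538 q [ 0.03  0.21 -0.52  0.32  0.1  -0.17]
0 shift [-0.0005  0.0001 -0.0013] turn [0.0001 0.002  0.0001] deg 0.1
-0.003 shift [ 0.0009  0.0005 -0.0039] turn [0.0001 0.002  0.0001] deg 0.1
```

```bash
python3 -m handwheel '[{"x":0.0003,"y":0.0003,"z":-0.0025,"ax":0,"ay":0,"az":0,"jaw":1},{"x":0.001,"y":0.0005,"z":-0.004,"ax":0,"ay":0.002,"az":0,"jaw":1},{"x":0.001,"y":0.0005,"z":-0.004,"ax":0,"ay":0.002,"az":0,"jaw":1}]'
python3 - <<'E'
from h import *
st()
Rm=toolR(180,YAW); cap=np.array([.0022,0,-.0563])
for h in (0,-.003): goal(MOUTH+(.05+h)*axes(YAW)[2]-Rm@cap,Rm,str(h))
E
```

```text
t: 13.05
tool_pos: [0.6084, 0.0529, 0.0992]
tcp_rot: [-0.302, 2.599, 0.081]
ft_force: [-17.4, -5.1, 21.2]
width: 0.0538
t 13.05 pos [0.6084 0.0529 0.0992] rot [-0.302  2.599  0.081] F [-17.4  -5.1  21.2] T [-0.01  1.69  0.25] w 0.0538 q [ 0.04  0.22 -0.52  0.32  0.1  -0.17]
0 shift [-0.0016 -0.     -0.0006] turn [-0.0002  0.0032  0.0005] deg 0.2
-0.003 shift [-0.0002  0.0003 -0.0032] turn [-0.0002  0.0032  0.0005] deg 0.2
```

Seated: 27 N along the axis, at the height predicted for the floor. Relaxing the push, opening and backing out along the axis.

```bash
python3 -m handwheel '[{"x":-0.001,"y":-0.0005,"z":0.003,"ax":0,"ay":0,"az":0,"jaw":1},{"x":-0.001,"y":-0.0005,"z":0.003,"ax":0,"ay":0,"az":0,"jaw":-1},{"x":-0.001,"y":-0.0005,"z":0.003,"ax":0,"ay":0,"az":0,"jaw":-1},{"x":-0.001,"y":-0.0005,"z":0.003,"ax":0,"ay":0,"az":0,"jaw":-1},{"x":-0.001,"y":-0.0005,"z":0.003,"ax":0,"ay":0,"az":0,"jaw":-1},{"x":-0.011,"y":-0.0025,"z":0.02,"ax":0,"ay":0,"az":0,"jaw":-1},{"x":-0.04,"y":-0.0095,"z":0.07,"ax":0,"ay":0,"az":0,"jaw":-1},{"x":-0.073,"y":-0.017,"z":0.13,"ax":0,"ay":0,"az":0,"jaw":-1},{"x":-0.073,"y":-0.017,"z":0.13,"ax":0,"ay":0,"az":0,"jaw":-1},{"x":-0.073,"y":-0.017,"z":0.13,"ax":0,"ay":0,"az":0,"jaw":-1}]'
python3 - <<'E'
from h import *
st(); im,d,c=grab('wrist','wrist10'); P=pts(d,c); X,Y,Z=axes(YAW); L=(P-MOUTH)@np.stack([X,Y,Z],1)
m=(d>0)&(abs(L[...,2]-.05)<.006)&(np.hypot(L[...,0],L[...,1])<.045); q=L[m]; n=np.linalg.svd(q-q.mean(0))[2][2]; print(cv2.minEnclosingCircle(q[:,:2].astype(np.float32)),np.median(q[:,2]),n)
mouthfit('wrist10',MOUTH)
E
```

```text
t: 14.3
tool_pos: [0.5355, 0.0362, 0.2266]
tcp_rot: [-0.303, 2.601, 0.081]
ft_force: [0.1, 0.1, 0.3]
width: 0.0855
t 14.3 pos [0.5355 0.0362 0.2266] rot [-0.303  2.601  0.081] F [0.1 0.1 0.3] T [-0.15  0.51  0.01] w 0.0855 q [-0.   -0.08 -0.46  0.67  0.12 -0.2 ]
((-0.0037968801334500313, 0.0003275214694440365), 0.027888530865311623) 0.04987294191744125 [-0.01073484 -0.00159039  0.99994112]
wrist10 M [0.6022 0.0517 0.1032] cradle coords 0.5694024562835693 -0.08822187781333923 -0.20958019152560264 R 0.04077986255288124 tilt 30.12 yaw 13.33
[11  0  0  0 13 34 34 32 32 32 30 30 27 22 13  3  0  0  0  0  0  0  5 23
 29 33 30 30 33 34 35 35 37 37 38 40]
```

View pics/wrist10.png

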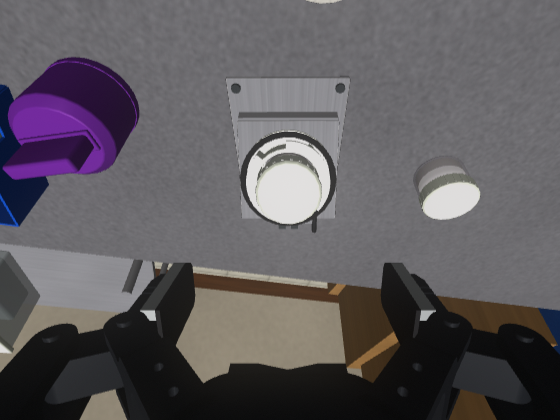

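The jar is seated: cap top 49.9 mm above the mouth (50 expected), upright to the axis, leaning 3.8 mm onto the bore's lower side. Now the white hood.

Run:
```python
from h import *
goal([.4235,-.225,.22],vertR(198.5))
```

```text
shift [-0.1115 -0.2613 -0.0051] turn [-0.1368  0.48    0.0848] deg 30.4
```

```bash
python3 -m handwheel '[{"x":-0.112,"y":-0.261,"z":-0.005,"ax":-0.137,"ay":0.48,"az":0.085,"jaw":-0.3},{"x":-0.112,"y":-0.261,"z":-0.005,"ax":-0.137,"ay":0.48,"az":0.085,"jaw":-0.3},{"x":-0.112,"y":-0.261,"z":-0.005,"ax":-0.137,"ay":0.48,"az":0.085,"jaw":-0.3},{"x":-0.112,"y":-0.261,"z":-0.005,"ax":-0.137,"ay":0.48,"az":0.085,"jaw":-0.3},{"x":-0.112,"y":-0.261,"z":-0.005,"ax":-0.137,"ay":0.48,"az":0.085,"jaw":-0.3},{"x":-0.112,"y":-0.261,"z":-0.005,"ax":-0.137,"ay":0.48,"az":0.085,"jaw":-0.3},{"x":-0.112,"y":-0.261,"z":-0.005,"ax":-0.137,"ay":0.48,"az":0.085,"jaw":-0.3}]'
cat > hood.py <<'E'
from h import *
import sys
tag=sys.argv[1]; st(); im,d,c=grab('wrist',tag); P=pts(d,c)
g=np.array([.4235,-.225]); rr=np.hypot(P[...,0]-g[0],P[...,1]-g[1])
m=(d>0)&(abs(P[...,2]-.081)<.005)&(rr<.06)&(im.max(2)>60); q=P[m]; print('shell',m.sum(),cv2.minEnclosingCircle(q[:,:2].astype(np.float32)),np.median(q[:,2]))
m=(d>0)&(abs(P[...,2]-.119)<.004)&(rr<.045)&(im.min(2)>120); q=P[m]; r=cv2.minAreaRect((q[:,:2]*1000).astype(np.float32)); print('bar',m.sum(),r,np.median(q[:,2]))
w,v=np.linalg.eigh(np.cov(q[:,:2].T)); print('bar az',np.degrees(np.arctan2(v[1,1],v[0,1])))
E
python3 hood.py wrist11
```

```text
t: 15.22
tool_pos: [0.4232, -0.2242, 0.2193]
tcp_rot: [0.505, -3.099, -0.004]
ft_force: [0.5, 0.1, -0.5]
width: 0.0556
t 15.22 pos [ 0.4232 -0.2242  0.2193] rot [ 0.505 -3.099 -0.004] F [ 0.5  0.1 -0.5] T [-0.02 -0.01  0.02] w 0.0556 q [-0.49  0.2  -0.03  1.34  0.   -0.81]
shell 4395 ((0.4240860342979431, -0.22586913406848907), 0.04276001453399658) 0.08034259562578422
bar 1311 ((423.9933166503906, -226.22235107421875), (62.685184478759766, 15.298235893249512), 18.855558395385742) 0.118195421171304
bar az -161.0737043669526
```

View pics/wrist11.png

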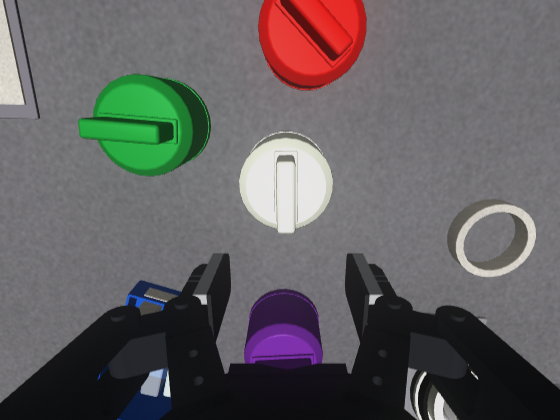

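The white hood is at (286,185), its bar centred at (0.4240, -0.2262), azimuth 18.9°, 62.7 x 15.3 mm, top at 0.118. All of this matches the description. The purple, green and red ones stand clear. Gripping the bar.

```bash
python3 -m handwheel '[{"x":0.001,"y":-0.002,"z":-0.06,"ax":0,"ay":0,"az":0.007,"jaw":-0.3},{"x":0.001,"y":-0.002,"z":-0.11,"ax":0,"ay":0,"az":0.007,"jaw":-0.3},{"x":0.001,"y":-0.002,"z":-0.14,"ax":0,"ay":0,"az":0.007,"jaw":-0.3},{"x":0.001,"y":-0.002,"z":-0.154,"ax":0,"ay":0,"az":0.007,"jaw":-0.3},{"x":0.001,"y":-0.002,"z":-0.154,"ax":0,"ay":0,"az":0.007,"jaw":-0.3}]'
python3 - <<'E'
from h import *
st()
E
python3 -m handwheel '[{"x":0,"y":0,"z":0,"ax":0,"ay":0,"az":0,"jaw":1},{"x":0,"y":0,"z":0,"ax":0,"ay":0,"az":0,"jaw":1},{"x":0,"y":0,"z":0,"ax":0,"ay":0,"az":0,"jaw":1},{"x":0,"y":0,"z":0,"ax":0,"ay":0,"az":0,"jaw":1}]'
python3 - <<'E'
from h import *
st(); grab('wrist','wrist12')
E
```

```text
t: 15.9
tool_pos: [0.4244, -0.2258, 0.0667]
tcp_rot: [-0.519, 3.098, 0.001]
ft_force: [-0.2, -0.4, 0.2]
width: 0.0556
t 15.9 pos [ 0.4244 -0.2258  0.0667] rot [-5.190e-01  3.098e+00  1.000e-03] F [-0.2 -0.4  0.2] T [-0.08 -0.06 -0.02] w 0.0556 q [-0.49  0.32 -0.29  0.96  0.   -0.82]
t: 16.4
tool_pos: [0.4252, -0.227, 0.0681]
tcp_rot: [-0.516, 3.096, -0.002]
ft_force: [-0.0, 0.8, 5.0]
width: 0.0152
t 16.4 pos [ 0.4252 -0.227   0.0681] rot [-5.160e-01  3.096e+00 -2.000e-03] F [-0.   0.8  5. ] T [ 0.21  0.04 -0.  ] w 0.0152 q [-0.49  0.32 -0.29  0.96  0.   -0.82]
```

View pics/wrist12.png

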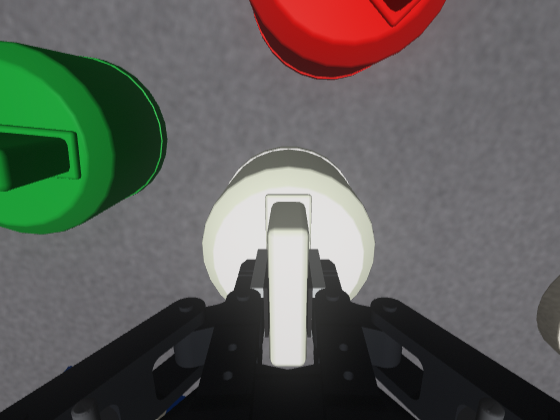

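```bash
python3 -m handwheel '[{"x":0,"y":0,"z":0.05,"ax":0,"ay":0,"az":0,"jaw":1},{"x":0,"y":0,"z":0.11,"ax":0,"ay":0,"az":0,"jaw":1},{"x":0,"y":0,"z":0.15,"ax":0,"ay":0,"az":0,"jaw":1},{"x":0,"y":0,"z":0.15,"ax":0,"ay":0,"az":0,"jaw":1},{"x":0,"y":0,"z":0.15,"ax":0,"ay":0,"az":0,"jaw":1}]'
cat > hold.py <<'E'
from h import *
import sys
st(); s=sense(); im,d,c=grab('wrist',sys.argv[1]); P=pts(d,c); R=Rot.from_rotvec(s['tcp_rot']).as_matrix(); L=(P-np.array(s['tool_pos']))@R
m=(d>0)&(im.min(2)>170)&(abs(L[...,1])<.012)&(abs(L[...,0])<.045)&(L[...,2]<-.04)&(L[...,2]>-.07); q=L[m]
print('bar z',np.median(q[:,2]),q.min(0),q.max(0),'y',np.median(q[:,1]))
k=q[abs(q[:,2]-np.median(q[:,2]))<.003]; print(np.linalg.svd(k-k.mean(0))[2].round(4)[[0,2]],cv2.minAreaRect((k[:,:2]*1000).astype(np.float32)))
m=(d>0)&(im.min(2)>90)&(abs(L[...,2]+.0145)<.008)&(np.hypot(L[...,0],L[...,1])<.055); q=L[m]; n=np.linalg.svd(q-q.mean(0))[2][2]; n*=np.sign(n[2])
print('shell top z',np.median(q[:,2]),'n',n.round(4),cv2.minEnclosingCircle((q[:,:2]*1000).astype(np.float32)),q.min(0).round(4),q.max(0).round(4))
E
python3 hold.py wrist13
```

```text
t: 17.08
tool_pos: [0.4236, -0.2264, 0.2158]
tcp_rot: [0.517, -3.098, -0.002]
ft_force: [0.4, 0.0, -2.6]
width: 0.0153
t 17.07 pos [ 0.4236 -0.2264  0.2158] rot [ 5.170e-01 -3.098e+00 -2.000e-03] F [ 0.4  0.  -2.6] T [0.02 0.02 0.01] w 0.0153 q [-0.49  0.2  -0.04  1.33  0.   -0.82]
bar z -0.05023819572095309 [-0.02990424 -0.01164952 -0.05672765] [ 0.03236084  0.01111724 -0.04791882] y -0.00044221514731530235
[[-1.0e+00 -1.0e-03  9.0e-04]
 [-9.0e-04 -8.4e-03 -1.0e+00]] ((1.2281532287597656, -0.2950105667114258), (14.581829071044922, 62.26618957519531), 89.9901123046875)
shell top z -0.01213285987893403 n [-0.0103  0.0028  0.9999] ((1.7067396640777588, 0.12449703365564346), 44.01457214355469) [-0.0249 -0.0432 -0.0225] [ 0.0454  0.0438 -0.0065]
```

View pics/wrist13.png

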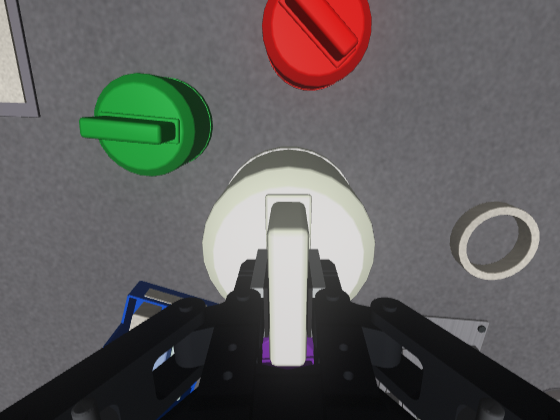

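```bash
cat > hg.py <<'E'
from h import *
import sys
RIM=np.array([.001,-.0003,.0686])
def hs():  # hood state in cradle coords
    s=sense(); R=Rot.from_rotvec(s['tcp_rot']).as_matrix(); X,Y,Z=axes(YAW); B=np.stack([X,Y,Z],1)
    r=B.T@(np.array(s['tool_pos'])+R@RIM-MOUTH); tx=B.T@R[:,0]; up=-B.T@R[:,2]
    F=B.T@np.array(s['ft_force']); T=B.T@np.array(s['torque'])
    print('t',round(s['t'],2),'rim mm',(r*1000).round(2),'barphi',round((np.degrees(np.arctan2(tx[1],tx[0]))-180)%360,2),'tilt xy',np.degrees(up[:2]).round(2),'F',F.round(1),'T',T.round(2),'w',round(s['width'],4),'q6',round(s['qpos'][5],2))
hs()
for a in sys.argv[1:]:
    h,phi,x,y=([float(v) for v in a.split(',')]+[0,0])[:4]; X,Y,Z=axes(YAW); Rm=toolR(180+phi,YAW); goal(MOUTH+x/1000*X+y/1000*Y+h/1000*Z-Rm@RIM,Rm,a)
E
python3 hg.py 120,25
```

```text
t 17.12 rim mm [-185.07 -229.62  157.24] barphi 6.5 tilt xy [28.73 -0.12] F [-0.5  0.2 -1.4] T [-0.02  0.02  0.01] w 0.0155 q6 -0.82
120,25 shift [0.0874 0.2571 0.0515] turn [ 0.0304 -0.5035  0.315 ] deg 35.7
```

```bash
python3 -m handwheel '[{"x":0,"y":0,"z":0.055,"ax":0,"ay":0,"az":0,"jaw":1},{"x":0.087,"y":0.257,"z":0.055,"ax":0.03,"ay":-0.504,"az":0.315,"jaw":1},{"x":0.087,"y":0.257,"z":0.055,"ax":0.03,"ay":-0.504,"az":0.315,"jaw":1},{"x":0.087,"y":0.257,"z":0.055,"ax":0.03,"ay":-0.504,"az":0.315,"jaw":1},{"x":0.087,"y":0.257,"z":0.055,"ax":0.03,"ay":-0.504,"az":0.315,"jaw":1},{"x":0.087,"y":0.257,"z":0.052,"ax":0.03,"ay":-0.504,"az":0.315,"jaw":1},{"x":0.087,"y":0.257,"z":0.052,"ax":0.03,"ay":-0.504,"az":0.315,"jaw":1},{"x":0.087,"y":0.257,"z":0.052,"ax":0.03,"ay":-0.504,"az":0.315,"jaw":1}]'
python3 hg.py 120,25 60,25 20,25 0,25
python3 - <<'E'
from h import *
b,_,_=grab('scene','scene14'); t,_,_=grab('top','top14'); can=np.zeros((420,800,3),np.uint8); can[:,:400]=cv2.resize(b[150:360,220:420],(400,420)); can[:,400:]=cv2.resize(t[110:250,180:313],(400,420)); cv2.imwrite('pics/c14.png',can[:,:,::-1])
E
```

```text
t: 18.12
tool_pos: [0.5106, 0.0298, 0.2674]
tcp_rot: [-0.859, 2.475, -0.074]
ft_force: [0.8, 0.5, -0.9]
width: 0.0151
t 18.12 rim mm [  0.14  -1.1  120.77] barphi 24.99 tilt xy [-0.04  0.09] F [ 0.4  0.3 -1.2] T [0.02 0.69 0.07] w 0.0151 q6 -0.65
120,25 shift [ 0.0001  0.001  -0.0007] turn [0.0011 0.0009 0.0009] deg 0.1
60,25 shift [ 0.0293  0.0079 -0.0527] turn [0.0011 0.0009 0.0009] deg 0.1
20,25 shift [ 0.0487  0.0125 -0.0873] turn [0.0011 0.0009 0.0009] deg 0.1
0,25 shift [ 0.0585  0.0148 -0.1046] turn [0.0011 0.0009 0.0009] deg 0.1
```

View pics/c14.png

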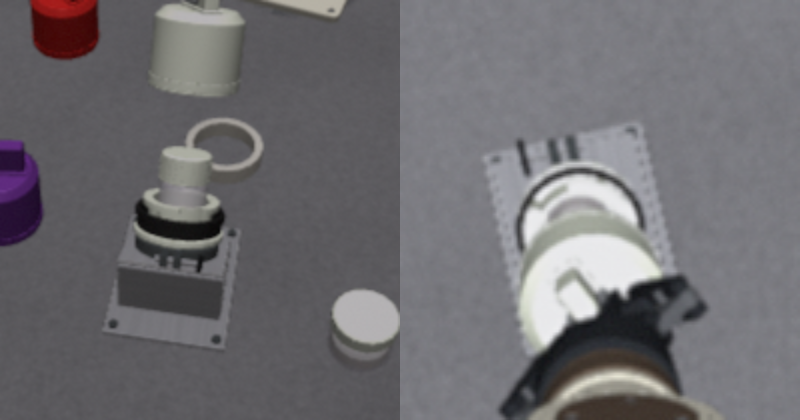

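The hood is on axis above the jar. Passing it over.

```bash
python3 -m handwheel '[{"x":0.015,"y":0.004,"z":-0.0265,"ax":0.001,"ay":0.001,"az":0.001,"jaw":1},{"x":0.029,"y":0.008,"z":-0.0525,"ax":0.001,"ay":0.001,"az":0.001,"jaw":1},{"x":0.0365,"y":0.0095,"z":-0.0655,"ax":0.001,"ay":0.001,"az":0.001,"jaw":1},{"x":0.044,"y":0.0115,"z":-0.0785,"ax":0.001,"ay":0.001,"az":0.001,"jaw":1},{"x":0.0515,"y":0.013,"z":-0.092,"ax":0.001,"ay":0.001,"az":0.001,"jaw":1},{"x":0.0515,"y":0.013,"z":-0.092,"ax":0.001,"ay":0.001,"az":0.001,"jaw":1}]'
python3 hg.py 0,25 -5,25
```

```text
t: 18.98
tool_pos: [0.5622, 0.0421, 0.1754]
tcp_rot: [-0.858, 2.476, -0.072]
ft_force: [-0.3, -0.1, -1.6]
width: 0.0152
t 18.98 rim mm [ 0.06 -0.89 14.52] barphi 24.93 tilt xy [0.01 0.03] F [-1.1 -0.1 -1.2] T [ 0.01  0.73 -0.  ] w 0.0152 q6 -0.63
0,25 shift [ 0.0068  0.0025 -0.0126] turn [-0.0002 -0.0002  0.0012] deg 0.1
-5,25 shift [ 0.0092  0.0031 -0.0169] turn [-0.0002 -0.0002  0.0012] deg 0.1
```

```bash
python3 -m handwheel '[{"x":0.0035,"y":0.0015,"z":-0.0065,"ax":0,"ay":0,"az":0.001,"jaw":1},{"x":0.0068,"y":0.0025,"z":-0.0126,"ax":0,"ay":0,"az":0.001,"jaw":1},{"x":0.0092,"y":0.003,"z":-0.017,"ax":0,"ay":0,"az":0.001,"jaw":1},{"x":0.0092,"y":0.003,"z":-0.017,"ax":0,"ay":0,"az":0.001,"jaw":1}]'
python3 hg.py -10,25 -12,25
```

```text
t: 19.48
tool_pos: [0.5719, 0.0463, 0.1596]
tcp_rot: [-0.861, 2.472, -0.072]
ft_force: [-0.2, 0.7, -1.1]
width: 0.015
t 19.48 rim mm [ 1.37  1.02 -4.37] barphi 25.09 tilt xy [-0.13 -0.04] F [-0.6  0.7 -1. ] T [-0.03  0.67  0.01] w 0.015 q6 -0.62
-10,25 shift [ 0.0019 -0.0005 -0.0055] turn [-0.0003  0.0022 -0.0016] deg 0.2
-12,25 shift [ 0.0029 -0.0003 -0.0072] turn [-0.0003  0.0022 -0.0016] deg 0.2
```

```bash
python3 -m handwheel '[{"x":0.0005,"y":-0.0005,"z":-0.003,"ax":0,"ay":0.002,"az":-0.001,"jaw":1},{"x":0.0019,"y":-0.0005,"z":-0.0055,"ax":0,"ay":0.002,"az":-0.001,"jaw":1},{"x":0.0019,"y":-0.0005,"z":-0.0055,"ax":0,"ay":0.002,"az":-0.001,"jaw":1}]'
python3 hg.py -12,25 -15,25
```

```text
t: 19.85
tool_pos: [0.5739, 0.0458, 0.1544]
tcp_rot: [-0.86, 2.474, -0.071]
ft_force: [0.1, -0.1, -1.8]
width: 0.015
t 19.85 rim mm [ 0.2  -0.01 -9.84] barphi 25.02 tilt xy [-0.04 -0.02] F [-0.8 -0.2 -1.6] T [-0.01  0.69 -0.01] w 0.015 q6 -0.62
-12,25 shift [ 0.0009  0.0003 -0.0019] turn [-0.0003  0.0006 -0.0005] deg 0.1
-15,25 shift [ 0.0024  0.0006 -0.0045] turn [-0.0003  0.0006 -0.0005] deg 0.1
```

There's no contact at -9.8 mm, past the -6 mm where the lugs would have rested on the flange, so they're in the gaps. Pressing on gradually.

```bash
python3 -m handwheel '[{"x":0.0012,"y":0.0003,"z":-0.0022,"ax":0,"ay":0.001,"az":0,"jaw":1},{"x":0.0024,"y":0.0006,"z":-0.0045,"ax":0,"ay":0.001,"az":0,"jaw":1},{"x":0.0024,"y":0.0006,"z":-0.0045,"ax":0,"ay":0.001,"az":0,"jaw":1}]'
python3 hg.py -15,25 -20,25
```

```text
t: 20.23
tool_pos: [0.5766, 0.0464, 0.1502]
tcp_rot: [-0.86, 2.474, -0.071]
ft_force: [-1.3, 0.3, 0.6]
width: 0.0149
t 20.23 rim mm [  0.47   0.   -14.75] barphi 25.02 tilt xy [-0.02 -0.03] F [-0.7  0.6  1.2] T [0.   0.67 0.04] w 0.0149 q6 -0.62
-15,25 shift [-0.0003 -0.     -0.0004] turn [-0.0004  0.0003 -0.0005] deg 0.0
-20,25 shift [ 0.0022  0.0005 -0.0048] turn [-0.0004  0.0003 -0.0005] deg 0.0
```

Seal force is building as specified (2.8 N, about 3 mm of compression). I'll turn both ways to feel the gap's edges.

```bash
python3 -m handwheel '[{"x":0,"y":0,"z":0,"ax":-0.114,"ay":-0.027,"az":0.202,"jaw":1},{"x":0,"y":0,"z":0,"ax":-0.114,"ay":-0.027,"az":0.202,"jaw":1},{"x":0,"y":0,"z":0,"ax":-0.114,"ay":-0.027,"az":0.202,"jaw":1},{"x":0,"y":0,"z":0,"ax":-0.114,"ay":-0.027,"az":0.202,"jaw":1}]'
python3 hg.py
python3 -m handwheel '[{"x":0,"y":0,"z":0,"ax":0.114,"ay":0.027,"az":-0.202,"jaw":1},{"x":0,"y":0,"z":0,"ax":0.227,"ay":0.054,"az":-0.404,"jaw":1},{"x":0,"y":0,"z":0,"ax":0.227,"ay":0.054,"az":-0.404,"jaw":1},{"x":0,"y":0,"z":0,"ax":0.227,"ay":0.054,"az":-0.404,"jaw":1},{"x":0,"y":0,"z":0,"ax":0.227,"ay":0.054,"az":-0.404,"jaw":1}]'
python3 hg.py -15,25
```

```text
t: 20.72
tool_pos: [0.5767, 0.0461, 0.1505]
tcp_rot: [-1.154, 2.359, -0.156]
ft_force: [-2.4, -0.6, 2.7]
width: 0.0151
t 20.73 rim mm [  0.83  -0.49 -14.53] barphi 38.86 tilt xy [-0.04  0.01] F [-0.8  0.   3.6] T [ 0.04  0.5  -1.77] w 0.0151 q6 -0.86
t: 21.35
tool_pos: [0.5773, 0.046, 0.1509]
tcp_rot: [-0.556, 2.557, 0.011]
ft_force: [-0.4, -3.0, 1.2]
width: 0.0152
t 21.35 rim mm [  1.23  -0.47 -14.53] barphi 11.26 tilt xy [-0.08  0.08] F [-0.3 -2.9  1.6] T [-0.87  0.33  1.15] w 0.0152 q6 -0.38
-15,25 shift [-0.001   0.0004 -0.001 ] turn [-0.1108 -0.0246  0.1989] deg 13.7
```

Both sides stop: -1.8 Nm near 39° and +1.2 Nm near 11°. The lugs are in the gaps, centred at about 25°. Re-centring and pressing down.

```bash
python3 -m handwheel '[{"x":-0.001,"y":0.0004,"z":-0.001,"ax":-0.111,"ay":-0.025,"az":0.199,"jaw":1},{"x":-0.001,"y":0.0004,"z":-0.001,"ax":-0.111,"ay":-0.025,"az":0.199,"jaw":1},{"x":0,"y":0.0006,"z":-0.003,"ax":-0.111,"ay":-0.025,"az":0.199,"jaw":1},{"x":0.0014,"y":0.001,"z":-0.0055,"ax":-0.111,"ay":-0.025,"az":0.199,"jaw":1},{"x":0.0014,"y":0.001,"z":-0.0055,"ax":-0.111,"ay":-0.025,"az":0.199,"jaw":1},{"x":0.0014,"y":0.001,"z":-0.0055,"ax":-0.111,"ay":-0.025,"az":0.199,"jaw":1}]'
python3 hg.py -20.3,25 -21,25
```

```text
t: 22.1
tool_pos: [0.5777, 0.0474, 0.1446]
tcp_rot: [-0.855, 2.478, -0.068]
ft_force: [-4.7, -1.7, 4.1]
width: 0.0153
t 22.1 rim mm [ -1.31   0.79 -20.28] barphi 24.76 tilt xy [ 0.1  -0.07] F [-2.3 -0.5  6. ] T [-0.34  0.63 -0.01] w 0.0153 q6 -0.61
-20.3,25 shift [ 0.0012 -0.0004  0.0006] turn [-0.0025 -0.0023  0.0029] deg 0.3
-21,25 shift [ 0.0015 -0.0004 -0.    ] turn [-0.0025 -0.0023  0.0029] deg 0.3
```

Pressed 7.6 N, about 8.4 mm, which is in the free-turning band. Turning clockwise, first part.

```bash
python3 -m handwheel '[{"x":0.0012,"y":-0.0004,"z":0,"ax":0.065,"ay":0.015,"az":-0.115,"jaw":1},{"x":0.0012,"y":-0.0004,"z":0,"ax":0.13,"ay":0.031,"az":-0.231,"jaw":1},{"x":0.0012,"y":-0.0004,"z":0,"ax":0.195,"ay":0.046,"az":-0.346,"jaw":1},{"x":0.0012,"y":-0.0004,"z":0,"ax":0.195,"ay":0.046,"az":-0.346,"jaw":1}]'
python3 hg.py -20.5,0 -20.5,-21 -20.5,-24
```

```text
t: 22.6
tool_pos: [0.5798, 0.0473, 0.1456]
tcp_rot: [-0.321, 2.599, 0.08]
ft_force: [-3.8, -0.8, 5.6]
width: 0.0151
t 22.6 rim mm [  0.86   0.66 -20.47] barphi 0.74 tilt xy [-0.07 -0.14] F [-0.6  0.1  6.7] T [-0.28  0.35 -0.1 ] w 0.0151 q6 -0.2
-20.5,0 shift [-0.0005 -0.0006 -0.0004] turn [ 0.0038  0.0021 -0.0118] deg 0.8
-20.5,-21 shift [-0.0004 -0.001  -0.0004] turn [ 0.1743  0.0428 -0.3148] deg 21.7
-20.5,-24 shift [-0.0004 -0.0011 -0.0004] turn [ 0.1986  0.0486 -0.3581] deg 24.7
```

Turned 24° past the gap with no resistance, so it's under the flange. Continuing to the stop.

```bash
python3 -m handwheel '[{"x":-0.0004,"y":-0.001,"z":-0.0004,"ax":0.07,"ay":0.017,"az":-0.126,"jaw":1},{"x":-0.0004,"y":-0.001,"z":-0.0004,"ax":0.135,"ay":0.033,"az":-0.243,"jaw":1},{"x":-0.0004,"y":-0.001,"z":-0.0004,"ax":0.175,"ay":0.043,"az":-0.315,"jaw":1},{"x":-0.0004,"y":-0.001,"z":-0.0004,"ax":0.199,"ay":0.049,"az":-0.358,"jaw":1},{"x":-0.0004,"y":-0.001,"z":-0.0004,"ax":0.199,"ay":0.049,"az":-0.358,"jaw":1}]'
python3 hg.py -20.5,-28
```

```text
t: 23.22
tool_pos: [0.5791, 0.0464, 0.145]
tcp_rot: [0.24, 2.626, 0.226]
ft_force: [-4.6, -1.2, 6.1]
width: 0.0149
t 23.23 rim mm [ -0.39   0.32 -20.54] barphi 336.25 tilt xy [ 0.04 -0.08] F [-1.1 -0.1  7.7] T [-0.25  0.7   1.33] w 0.0149 q6 0.23
-20.5,-28 shift [ 0.0003 -0.0002  0.0002] turn [ 0.0334  0.0072 -0.062 ] deg 4.2
```

Torque is rising (1.3 Nm) 48° past the gap middle, which fits the stop. One more nudge to confirm.

```bash
python3 -m handwheel '[{"x":0,"y":0,"z":0,"ax":0.025,"ay":0.006,"az":-0.045,"jaw":1},{"x":0,"y":0,"z":0,"ax":0.025,"ay":0.006,"az":-0.045,"jaw":1},{"x":0,"y":0,"z":0,"ax":0.025,"ay":0.006,"az":-0.045,"jaw":1}]'
python3 hg.py -17,-21 -18.0,-21
python3 hold.py wrist15
```

```text
t: 23.6
tool_pos: [0.5791, 0.0464, 0.145]
tcp_rot: [0.306, 2.622, 0.242]
ft_force: [-5.7, -3.3, 6.2]
width: 0.0153
t 23.6 rim mm [ -0.36   0.39 -20.5 ] barphi 333.36 tilt xy [ 0.05 -0.06] F [-2.4 -1.9  8.5] T [-0.41  0.83  2.59] w 0.0153 q6 0.28
-17,-21 shift [-0.0014 -0.0006  0.0032] turn [-0.0463 -0.0118  0.0809] deg 5.6
-18.0,-21 shift [-0.0009 -0.0004  0.0023] turn [-0.0463 -0.0118  0.0809] deg 5.6
t 23.6 pos [0.5791 0.0464 0.145 ] rot [0.306 2.622 0.242] F [-5.7 -3.3  6.2] T [-1.8   0.43  2.04] w 0.0153 q [ 0.02  0.1  -0.52  0.44  0.11  0.28]
bar z -0.05046391315509625 [-0.03120244 -0.01179156 -0.05693901] [ 0.03130986  0.01168735 -0.04818816] y -0.000238788892811405
[[-9.970e-01  7.680e-02 -7.000e-04]
 [ 1.700e-03  1.270e-02 -9.999e-01]] ((0.2388763427734375, -0.2928743362426758), (14.236191749572754, 62.183040618896484), 85.59774017333984)
shell top z -0.012274162518444204 n [-2.020e-02  9.000e-04  9.998e-01] ((1.3544752597808838, -0.353703111410141), 44.25221633911133) [-0.0262 -0.0445 -0.022 ] [ 0.0454  0.043  -0.0065]
```

It's a firm stop (2.6 Nm). The bar itself lies at about -22°, 4.4° behind the tool. Easing the twist and pressure, then opening and backing off.

```bash
python3 -m handwheel '[{"x":0,"y":0,"z":0,"ax":-0.02,"ay":-0.005,"az":0.036,"jaw":1},{"x":-0.0012,"y":-0.0003,"z":0.002,"ax":-0.033,"ay":-0.008,"az":0.058,"jaw":1},{"x":-0.0012,"y":-0.0003,"z":0.002,"ax":-0.033,"ay":-0.008,"az":0.058,"jaw":1}]'
python3 hg.py
python3 -m handwheel '[{"x":0,"y":0,"z":0,"ax":0,"ay":0,"az":0,"jaw":0.3},{"x":0,"y":0,"z":0,"ax":0,"ay":0,"az":0,"jaw":0},{"x":0,"y":0,"z":0,"ax":0,"ay":0,"az":0,"jaw":-0.3},{"x":0,"y":0,"z":0,"ax":0,"ay":0,"az":0,"jaw":-0.3},{"x":-0.015,"y":-0.0035,"z":0.026,"ax":0,"ay":0,"az":0,"jaw":-0.3},{"x":-0.04,"y":-0.0095,"z":0.07,"ax":0,"ay":0,"az":0,"jaw":-0.3},{"x":-0.06,"y":-0.014,"z":0.105,"ax":0,"ay":0,"az":0,"jaw":-0.3},{"x":-0.06,"y":-0.014,"z":0.105,"ax":0,"ay":0,"az":0,"jaw":-0.3},{"x":-0.06,"y":-0.014,"z":0.105,"ax":0,"ay":0,"az":0,"jaw":-0.3}]'
python3 - <<'E'
from h import *
st(); im,d,c=grab('wrist','wrist16'); P=pts(d,c); X,Y,Z=axes(YAW); L=(P-MOUTH)@np.stack([X,Y,Z],1)
for nm,z0,rad in (('bar',.101,.045),('shell',.063,.06)):
    m=(d>0)&(abs(L[...,2]-z0)<.006)&(np.hypot(L[...,0],L[...,1])<rad)&(im.min(2)>110); q=L[m]; n=np.linalg.svd(q-q.mean(0))[2]
    print(nm,m.sum(),'z',np.median(q[:,2]),'->rim',np.median(q[:,2])-(.119 if nm=='bar' else .081),cv2.minAreaRect((q[:,:2]*1000).astype(np.float32)),n[2].round(3),'az',np.degrees(np.arctan2(n[0][1],n[0][0])))
b,_,_=grab('scene','scene16'); can=np.zeros((420,800,3),np.uint8); can[:,:400]=cv2.resize(b[190:350,230:382],(400,420)); can[:,400:]=cv2.resize(im[40:400,108:452],(400,420)); cv2.imwrite('pics/c16.png',can[:,:,::-1])
E
```

```text
t: 24.02
tool_pos: [0.5778, 0.0461, 0.1467]
tcp_rot: [0.222, 2.627, 0.221]
ft_force: [-0.9, -0.0, 3.6]
width: 0.0151
t 24.02 rim mm [ -0.7    0.32 -18.41] barphi 337.01 tilt xy [ 0.06 -0.07] F [1.  0.2 3.6] T [-0.07  0.34  0.93] w 0.0151 q6 0.22
t: 25.15
tool_pos: [0.5172, 0.0316, 0.2506]
tcp_rot: [0.224, 2.629, 0.22]
ft_force: [-0.6, 0.2, 0.5]
width: 0.0557
t 25.15 pos [0.5172 0.0316 0.2506] rot [0.224 2.629 0.22 ] F [-0.6  0.2  0.5] T [-0.1   0.48 -0.01] w 0.0557 q [-0.01 -0.13 -0.44  0.75  0.12  0.19]
bar 1643 z 0.10080699660117778 ->rim -0.01819300339882221 ((-0.3408946990966797, 0.012105941772460938), (16.01576042175293, 63.25130844116211), 69.1412124633789) [-0.003  0.004  1.   ] az -20.714447409502014
shell 5656 z 0.06284887176050863 ->rim -0.018151128239491374 ((-1.3663902282714844, 0.6652755737304688), (87.97933959960938, 85.95624542236328), 66.90339660644531) [-0.011  0.003  1.   ] az 68.51022381455067
```

View pics/c16.png

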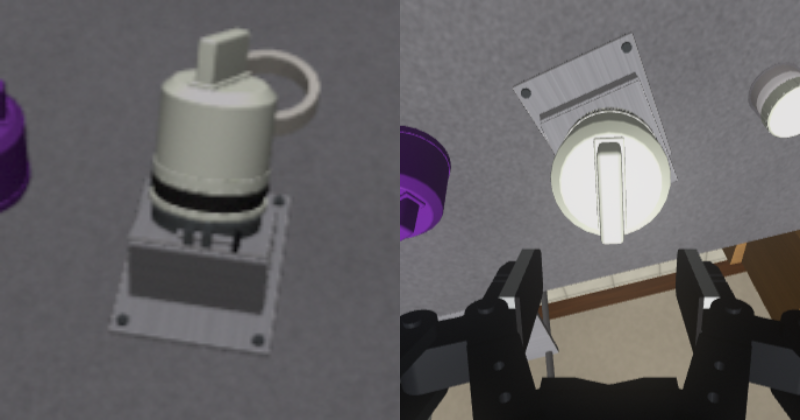

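Released, the rim is 18.2 mm below the mouth (locked 18, unlocked 12.5) and the bar is at -20.7°, 45° past the gap. A quick check of the bystanders, then I'll hand in.

```bash
python3 -m handwheel '[{"x":-0.05,"y":-0.01,"z":0.05,"ax":0,"ay":0,"az":0,"jaw":-0.3},{"x":-0.1,"y":-0.02,"z":0.05,"ax":0,"ay":0,"az":0,"jaw":-0.3},{"x":-0.1,"y":-0.02,"z":0.05,"ax":0,"ay":0,"az":0,"jaw":-0.3},{"x":-0.1,"y":-0.02,"z":0.05,"ax":0,"ay":0,"az":0,"jaw":-0.3}]'
python3 - <<'E'
from h import *
im,d,c=grab('top','top17'); P=pts(d,c)
i0,d0,c0=load('top0'); P0=pts(d0,c0)
for n,(a,b,e,f),z in (('squat',(130,163,170,200),.055),('tape',(220,250,272,300),.024)):
    for D,Q in ((d0,P0),(d,P)):
        w=np.s_[b:f,a:e]; m=(D[w]>0)&(abs(Q[w][...,2]-z)<.01); print(n,cv2.minEnclosingCircle(Q[w][m][:,:2].astype(np.float32)))
print('diff bin/others',[int(np.abs(im[y0:y1,x0:x1].astype(int)-i0[y0:y1,x0:x1]).mean()) for x0,y0,x1,y1 in ((365,110,430,200),(310,160,360,215),(405,250,460,305),(350,312,405,362))])
X,Y,Z=axes(YAW); L=(P-MOUTH)@np.stack([X,Y,Z],1); st()
E
```

```text
t: 25.75
tool_pos: [0.4177, 0.0116, 0.3005]
tcp_rot: [0.224, 2.629, 0.22]
ft_force: [-0.1, 0.1, -0.1]
width: 0.0555
squat ((0.6347072720527649, 0.26786360144615173), 0.03500129282474518)
squat ((0.6348270177841187, 0.2679829001426697), 0.035314034670591354)
tape ((0.4248367249965668, 0.04059125855565071), 0.048234738409519196)
tape ((0.4259622097015381, 0.040317174047231674), 0.04698893055319786)
diff bin/others [4, 3, 3, 3]
t 25.8 pos [0.4179 0.0118 0.3002] rot [0.224 2.63  0.22 ] F [ 1.   0.2 -0.6] T [-0.11  0.5   0.01] w 0.0554 q [-0.1  -0.36 -0.47  0.97  0.16  0.11]
```

View pics/top17.png

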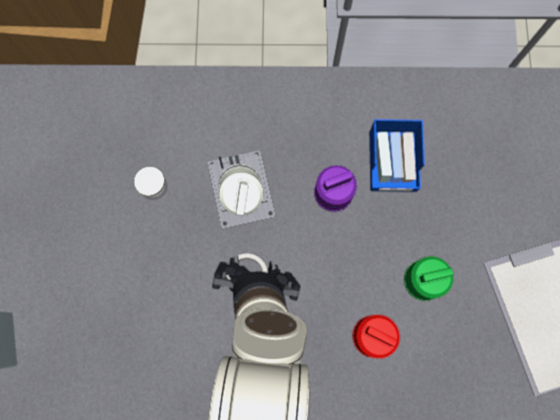

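The hood is locked on the cup at (240,190). The squat jar (150,182), the bin (398,155) and the three look-alikes are unmoved. The tape roll is partly hidden by the arm, but its fit agrees to about 1 mm. Handing in.

```bash
python3 -c "
from station import job_done; print(job_done())"
```

```text
the job is handed in; nothing more can be done
None
```

The tall jar is seated in the cup with the hood locked over it. I handed the job in at about 26 s of the 61 s allowed; the station reports no verdict.

**What I did**
- **Jar:** I set it on the cup's floor and let go. Its cap top then measured 49.9 mm above the mouth, where 50 mm was expected.
- **Hood:** I passed it over the jar with its lugs over the gaps, which the pictures put about 25° from cradle x. Turning both ways met firm stops near 11° and 39°, confirming the lugs were in the gaps. I then pressed with about 7.6 N and turned clockwise to a hard stop (2.6 Nm).

**Last checks**
- **Lock:** released, the rim stays 18.2 mm below the mouth. Locked should be 18 mm and unlocked 12.5 mm. The bar is at -20.7°, about 45° past the gap.
- **Bystanders:** the squat jar, stock bin and look-alikes had not moved. The tape roll was partly hidden by the arm, but its position agrees to about 1 mm.

**What went wrong or disagreed**
- **First grasp of the jar failed.** The fingertips are really about 36 mm farther back than the stated tool frame (22 mm behind the reported TCP when shut). The jaws closed on top of the cap with about 50 N at the wrist and tipped the jar about 14°. I lifted off, it stood up again, and I corrected the offset from then on. That 50 N was the fingers on the cap; I saw no sign of the gripper's body touching anything, but could not rule it out.
- **The top and wrist cameras put the mouth about 4 mm apart.** I used the wrist value, which two half-turned views agreed on to under 1 mm.

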